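Pile the broken panela on the revolving stand

ROBOT

A 6-joint arm with a two-finger parallel gripper is mounted at the origin on the work surface. World frame = base frame: x ahead of the robot, y to its left, z up, the work surface at z = 0. Lengths are in mm, angles in rad, forces in N, time in s.
With the tool pointing down it reaches from about 400 to 925 mm from the base axis. Payload 12.5 kg.
Tool frame: the origin (TCP) lies at the centre of the arm's flange, where the gripper is bolted on; the fingertips stand 190 mm ahead of it and the grasp point (between the pads) lies 171 mm ahead of it; z points along the fingers, y is the line along which they close (so a half turn about z gives the same grasp; the last joint's range is limited). The gripper opens to 95 mm and grips with 3 to 60 N. Pads are 20 mm wide; open, the fingers measure 119 mm over their backs; the gripper's body (75 mm by 180 mm) begins 59 mm behind the grasp point.
Start: joints at [-1.269, 0.491, 1.559, -0, 1.092, -0.106], TCP at [247.888, -573.739, 404.761] pointing down, gripper open.
Joint ranges: [-3.1, 3.1], [-0.84, 2.19], [0.05, 2.79], [-1.13, 4.28], [0.06, 2.93], [-2.69, 2.69]. Speed limits (rad/s): [2.22, 2.22, 2.79, 3.14, 3.14, 3.14].

INTERFACE

Orientations are given as [roll, pitch, yaw] about the fixed x, y, z axes, in that order (R = Rz(yaw) Ry(pitch) Rx(roll)).
In Python, from cell import env, read_camera, search_frame, cut_out gives the robot as it stands. The module is installed in compiled form; this text tells all that it offers.
- The arm moves only by the tool move_arm, never from a script. Its argument "commands" is a list of rows, each a list of 3 entries, a list of its own where there are three numbers: the shift along the world's x, y, z normalised to -1 to 1, where 1 is 0.03 m, then the turn about the world's z normalised to -1 to 1, where 1 is 0.08 rad, then the opening, from -1 (shut) to 1 (fully open), so that 0 is half open. A call has 1 to 20 rows; each row shifts and turns the commanded pose from where the row before left it; what a row does not reach is not made up. A row lasts 1/12 s, in which the tool goes at most 41.7 mm and 7.16 degrees, less where a joint would pass 70% of its speed; a pose out of reach is approached as far as the arm can. A call with a number of a shift or a turn outside -1 to 1 is refused whole. A call with a gripper value outside its range is refused whole. The fingers move at their own pace and stop on an object; the grip force is fixed at half the most. Time passes only in rows, so rows that do not move let the fingers close. It gives the time, the measured TCP pose, the force, the opening and the grip force at its end, in the units of the state.
- env.state(): the state, without advancing time (a new reading comes with each control period).
- read_camera(name): name is "scene" or "side" or "wrist"; returns a dict with "image" (400x640x3 uint8, red, green, blue), "fx", "fy", "cx", "cy" (pixels), "rvec" (rotation vector, rad) and "tvec" (3), from world to camera coordinates, as OpenCV has them. Camera axes: x right, y down, z forward; pixel columns grow to the right and rows downward; lengths in mm; the calibration is good to about 2 mm. A picture is of the moment at which its call begins. There is no depth.
- env.job_done(): hands the job in; it is judged then, once.
Trained networks look in a picture, given as the dict that the camera call returned (one of the last four; its "shot" number tells which), for a name from the list of things; names that differ only in an ending like _2 or _b are one class to them, and where a whole thing is asked for, a point or a joint stands for the part that bears it (a point fixed in the world has none). Each returns a list of dicts, best first, with "confidence" (0 to 1); they miss things now and then, are a little off and sometimes report something else, mostly with a low value. They report only what shows in the picture. A call takes as long as a camera call. They do not tell look-alikes from the thing itself.
- search_frame(thing, picture): "at" ([column, row] in pixels, amid what is visible of it).
- cut_out(thing, picture): "region" (400x640 bool, what is visible of it) and "at" ([column, row] in pixels, amid what is visible of it).
The state is a dict: "t": time; "joints": joint angles; "qvel": joint speeds; "tau": joint torques, N m; "eef_pos": TCP position; "tcp_rot": TCP orientation; "ft_force": force on the tool from outside, world axes, zero at the start; "moment": the same for the moment, N m; "opening": opening from 0.0 (shut) to 1.0 (fully open); "grip_force": force on a finger pad.
Only numpy, scipy, OpenCV 4.12 (cv2) and the standard library are available. Lean on these libraries where they do the work, as an engineer would, in place of code of your own. Each camera call takes 0.05 s, during which the arm holds its last target. There are 200 camera calls.

TASK

Turn the revolving stand clockwise by its posts until its empty place clicks in at the square loading tab. Pile all the broken sugar lumps that lie on the counter there in one steady tower, each directly on the one below, lying flat (within 15 degrees of level) with its middle within 2 cm of the middle of the place. Then turn the stand on clockwise one more click, so that the tower stands whole at the round serving tab, and leave the jar, bowl and spoon where they are.

Things in the scene. Friction and masses are not known exactly. Their poses are not given: they have to be found in the camera images.
- slab_mid (a point): Flat broken lump, 80 (x) x 56 (y) x 26 mm (z), level top and bottom, 160 g. Raw cane sugar; the +y and -y sides are vertical and parallel over the middle 40 mm, so grip across y. This point: middle of length and width, half-way up there; x along the length, z up as first laid.
- undercut_mid (a point): Lump 68 x 50 x 30 mm with a level top, but its underside is broken away under the +x end: it is flat only from x = -34 to +12 mm, then rises to 12 mm at the +x end. It stands level on that flat part; 130 g. Raw cane sugar; the +y and -y sides are vertical and parallel over the middle 40 mm, so grip across y. This point: middle of length and width, half-way up there; x along the length, z up as first laid.
- wedge_a_mid (a point): Wedge-shaped lump, 72 x 52 mm, flat underside, top sloping along x: 34 mm thick at the -x end, 28 in the middle, 22 at the +x end (9.5 degrees), 130 g.  Two wedges, thick end over thin, cancel out. Raw cane sugar; the +y and -y sides are vertical and parallel over the middle 40 mm, so grip across y. This point: middle of length and width, half-way up there; x along the length, z up as first laid.
- wedge_b_mid (a point): Wedge-shaped lump, 70 x 48 mm, flat underside, top sloping along x: 32 mm thick at the -x end, 26 in the middle, 20 at the +x end (9.5 degrees), 110 g. Raw cane sugar; the +y and -y sides are vertical and parallel over the middle 40 mm, so grip across y. This point: middle of length and width, half-way up there; x along the length, z up as first laid.
- ridge_mid (a point): Roof-shaped lump, 66 x 50 mm, flat underside, top rising from 24 mm at both x ends to a level crown 28 mm wide along y, 36 mm high; 130 g. Narrow to build on, best on top. Raw cane sugar; the +y and -y sides are vertical and parallel over the middle 40 mm, so grip across y. This point: middle of length and width, half-way up there; x along the length, z up as first laid.
- disc (a joint): The stand's wooden disc, 270 mm across, 15 mm thick, top at z = 0.040. Angle in rad, growing clockwise seen from above, range -0.25 to 4.44. A detent pulls it into three click positions: 0, 2.094 (the empty place is at the loading tab) and 4.189 (at the serving tab), with up to 0.15 N m; let go within about 0.8 rad of one it creeps home. It starts near 0.
- axis (a point): Centre of the disc, on its axis, at the height of its top. The stand itself is fixed to the counter.
- place (a point): Middle of the disc's empty place, a white round inlay 92 mm across, on the disc's top, 85 mm from the axis; x points outward from the axis, z up. The disc's two other places, 120 degrees either side, hold a squat jar 60 mm wide and a sugar cone 64 mm wide at its foot, both fixed on it and at most 60 mm high.
- post_a (a point): Round upright wooden post on the disc to turn it by, 18 mm thick, standing 45 mm above the disc's top (z 0.040 to 0.085), 110 mm from the axis, opposite the empty place. This point is on its axis, 30 mm above the disc's top.
- post_b (a point): Like post_a, 60 degrees anticlockwise of the empty place seen from above.
- post_c (a point): Like post_a, 60 degrees clockwise of the empty place seen from above.
- load_mark (a point): Outer end of the square-ended loading tab, 34 mm wide and 12 mm high, on the stand's fixed base, on the robot's side.
- serve_mark (a point): Middle of the round-ended serving tab (34 mm across, 12 mm high) on the stand's fixed base, on the customers' far side.
- jar: Jar of preserves, 80 mm across, 80 mm high, origin at its foot. Leave alone.
- bowl: Small steel bowl, 110 mm across, 45 mm high, origin at its foot. Leave alone.
- spoon_grip (a point): Spoon with a wooden handle lying on the counter; this point is on its handle. Leave alone.
Not all that is in view belongs to the job. Leave any blue or orange look-alike of the part that bears undercut_mid alone.

How it is judged (in metres and radians):
On the way, in this order (a step that is already met when the one before it is completed fails the run):
1. the stand has clicked in with its empty place at the loading tab (value of joint disc between 1.974 and 2.214 rad and velocity of joint disc between -0.1 and 0.1 rad/s), for 0.3 s.
2. all the lumps are piled on the place at the loading tab (all of step 1 and horizontal distance between each of slab_mid, undercut_mid, wedge_a_mid, wedge_b_mid, ridge_mid and place below 0.022 m and angle between the z axis of each of slab_mid, undercut_mid, wedge_a_mid, wedge_b_mid, ridge_mid and the z axis of place, either way round below 0.26 rad and height (world z) of each of slab_mid, undercut_mid, wedge_a_mid, wedge_b_mid, ridge_mid above 0.045 m), for 0.4 s.
3. the stand has clicked in with the tower at the serving tab (value of joint disc between 4.069 and 4.309 rad and velocity of joint disc between -0.1 and 0.1 rad/s and horizontal distance between each of slab_mid, undercut_mid, wedge_a_mid, wedge_b_mid, ridge_mid and place below 0.022 m and angle between the z axis of each of slab_mid, undercut_mid, wedge_a_mid, wedge_b_mid, ridge_mid and the z axis of place, either way round below 0.26 rad and height (world z) of each of slab_mid, undercut_mid, wedge_a_mid, wedge_b_mid, ridge_mid above 0.045 m), for 0.3 s.
At the end, for the whole second after the job is handed in: The disc rests within 0.12 rad of 4.189; every lump present lies in one tower on the place, its middle within 22 mm horizontally of the middle of the place and its z axis within 0.26 rad of vertical (either way up) (all of step 3); the robot touches nothing.
It fails at once if the jar, the bowl or the spoon was moved by more than 4 cm (distance of any of jar, bowl, spoon_grip from where it was at the start of the episode above 0.04 m).
Of slab, undercut, wedge_a, wedge_b, ridge only 4 to 5 are there at a start; the rules pass over those that are not, and their reading is None.
At some moment in a run one of wedge_b, ridge may be knocked a few centimetres aside while the robot is not near it.
Once in a run the grip may slacken for a moment while it holds something.
It also fails if it takes over 210 s, if anything falls off the work surface, if the arm or the gripper's body presses on something with over 40 N, if the wrist force passes 120 N, or if a joint passes its speed limit or range.

## Working session

There is one attempt and no reset: what is moved stays moved. The work goes in short steps, Python scripts to look and compute and a tool call to move; the robot and the scene stay as the last step left them, time stands still between calls to the robot, and variables do not carry over. Pictures are saved under pics/ and viewed, at most 14 in all, crops included, and the job is handed in when it is done.

Besides the shell and the picture viewer there is one more tool, called after "Call:" by a JSON object that holds its "method" and its "body". move_arm: Moves the arm, as the interface text tells. Its arguments: {"type":"object","properties":{"commands":{"type":"array","items":{"type":"array"}}},"required":["commands"]}

```bash
mkdir -p pics
cat > h.py <<'E'
import numpy as np, cv2
from cell import env, read_camera, search_frame, cut_out
def P(c):
    R=cv2.Rodrigues(np.array(c["rvec"],float))[0]; return R,np.array(c["tvec"],float).ravel()
def ray(c,uv,z):
    R,t=P(c); d=R.T@np.array([(uv[0]-c["cx"])/c["fx"],(uv[1]-c["cy"])/c["fy"],1.]); o=-R.T@t
    return o+d*(z-o[2])/d[2]
def proj(c,p):
    R,t=P(c); q=R@np.array(p,float)+t; return np.array([c["fx"]*q[0]/q[2]+c["cx"],c["fy"]*q[1]/q[2]+c["cy"]])
def tri(c1,u1,c2,u2):
    A=[];b=[]
    for c,u in((c1,u1),(c2,u2)):
        R,t=P(c);o=-R.T@t;d=R.T@np.array([(u[0]-c["cx"])/c["fx"],(u[1]-c["cy"])/c["fy"],1.]);d/=np.linalg.norm(d)
        M=np.eye(3)-np.outer(d,d);A.append(M);b.append(M@o)
    return np.linalg.solve(sum(A),sum(b))
def save(c,n): cv2.imwrite("pics/"+n,cv2.cvtColor(c["image"],cv2.COLOR_RGB2BGR))
E
python3 - <<'E'
from h import *
s=env.state();print(s["t"],s["eef_pos"],s["tcp_rot"],s["opening"])
C={n:read_camera(n) for n in("scene","side")}
for n,c in C.items():
    save(c,n+"0.png"); R,t=P(c);print(n,(-R.T@t).round(),R[2].round(2))
    for th in("slab_mid","undercut_mid","wedge_a_mid","ridge_mid","disc","post_a","jar","bowl","spoon_grip"):
        print(th,[(np.round(d["at"]).tolist(),round(d["confidence"],2),ray(c,d["at"],20).round()[:2].tolist()) for d in search_frame(th,c)])
E
```

```text
0.0 [ 247.88470893 -573.7055499   404.15335078] [-3.14049163e+00 -1.41885399e-04  4.07803924e-01] 0.9978156972580877
scene [1391.  453.  896.] [-0.66 -0.37 -0.66]
slab_mid [([380.0, 195.0], 0.88, [456.0, 105.0])]
undercut_mid [([436.0, 185.0], 0.86, [334.0, 238.0]), ([464.0, 200.0], 0.7, [358.0, 333.0]), ([424.0, 209.0], 0.62, [451.0, 242.0])]
wedge_a_mid [([353.0, 227.0], 0.89, [612.0, 94.0])]
ridge_mid [([379.0, 196.0], 0.49, [463.0, 106.0])]
disc [([423.0, 208.0], 0.68, [448.0, 238.0]), ([282.0, 183.0], 0.57, [549.0, -181.0])]
post_a [([283.0, 182.0], 0.8, [542.0, -184.0])]
jar [([301.0, 259.0], 0.72, [780.0, 30.0])]
bowl [([445.0, 276.0], 0.62, [656.0, 368.0])]
spoon_grip [([202.0, 203.0], 0.73, [736.0, -337.0])]
side [ 506. 1272.  964.] [ 0.03 -0.82 -0.57]
slab_mid [([346.0, 241.0], 0.57, [457.0, 117.0]), ([319.0, 182.0], 0.46, [550.0, -191.0])]
undercut_mid [([351.0, 270.0], 0.8, [444.0, 236.0]), ([390.0, 302.0], 0.67, [349.0, 347.0])]
wedge_a_mid [([293.0, 232.0], 0.76, [612.0, 87.0])]
ridge_mid [([320.0, 182.0], 0.41, [547.0, -186.0])]
disc [([320.0, 180.0], 0.93, [547.0, -199.0])]
post_a [([254.0, 298.0], 0.75, [687.0, 354.0]), ([293.0, 232.0], 0.71, [612.0, 84.0]), ([320.0, 180.0], 0.63, [545.0, -203.0])]
jar [([234.0, 215.0], 0.96, [797.0, 18.0])]
bowl []
spoon_grip [([282.0, 153.0], 0.73, [694.0, -372.0]), ([295.0, 266.0], 0.29, [595.0, 233.0])]
```

View pics/scene0.png

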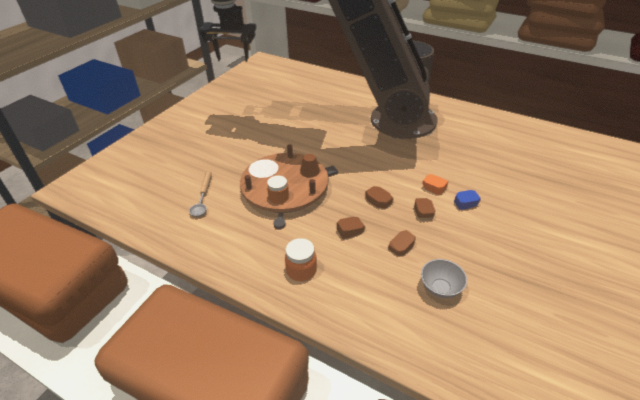

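View pics/side0.png

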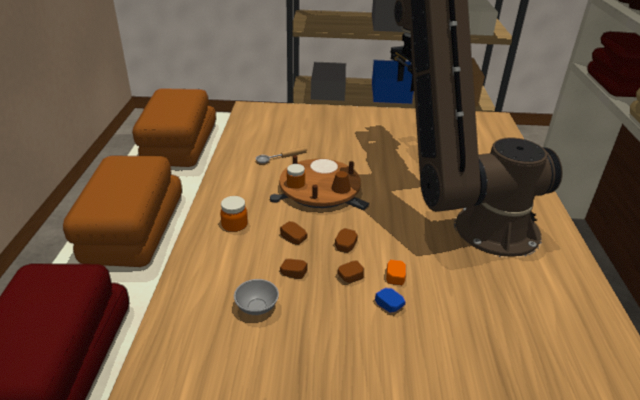

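The brown lumps are at scene pixels (379,196), (350,227), (425,208) and (402,242). The look-alikes are orange at (435,184) and blue at (468,199). The stand is at (284,182), with its white empty place at (264,169), load tab at (332,171) and serve tab at (280,222). I'll go above the stand first for a close look.

Call:
{"method": "move_arm", "body": {"commands": [[[0.7,0.9,0],-1,0],[[0.7,0.9,0],-1,0],[[0.7,0.9,0],-1,0],[[0.7,0.9,0],-1,0],[[0.7,0.9,0],-1,0],[[0.7,0.9,0.2],0,0],[[0.7,0.9,0.2],0,0],[[0.7,0.9,0.2],0,0],[[0.7,0.9,0.2],0,0],[[0.7,0.9,0.2],0,0],[[0.7,0.9,0],0,0],[[0.7,0.9,0],0,0],[[0.7,0.9,0],0,0],[[0,0,0],0,0],[[0,0,0],0,0]]}}

```text
t: 2.25
eef_pos: [521.6, -221.5, 434.7]
tcp_rot: [3.141, 0.0, 0.011]
ft_force: [0.9, -0.1, -1.1]
opening: 0.496
grip_force: 0.0
```

Run:
```python
from h import *
s=env.state();print(s["t"],s["eef_pos"],s["tcp_rot"],s["opening"],s["joints"])
c=read_camera("wrist");save(c,"w1.png");R,t=P(c);print((-R.T@t).round(),R.round(2))
for th in("post_a","disc"):
    print(th,[(np.round(d["at"]).tolist(),round(d["confidence"],2),ray(c,d["at"],60).round()[:2].tolist()) for d in search_frame(th,c)])
```

```text
2.25 [ 521.57705129 -221.45224207  434.67148745] [3.14147414e+00 1.20548516e-04 1.07475338e-02] 0.4963595793931141 [-5.18055720e-01  3.78028199e-01  1.66585029e+00 -1.83264065e-04
  1.09775847e+00  1.04207656e+00]
[ 589. -220.  414.] [[ 0.01 -1.   -0.  ]
 [-0.97 -0.01  0.24]
 [-0.24 -0.   -0.97]]
post_a [([285.0, 150.0], 0.88, [560.0, -178.0])]
disc [([285.0, 149.0], 0.91, [562.0, -178.0])]
```

View pics/w1.png

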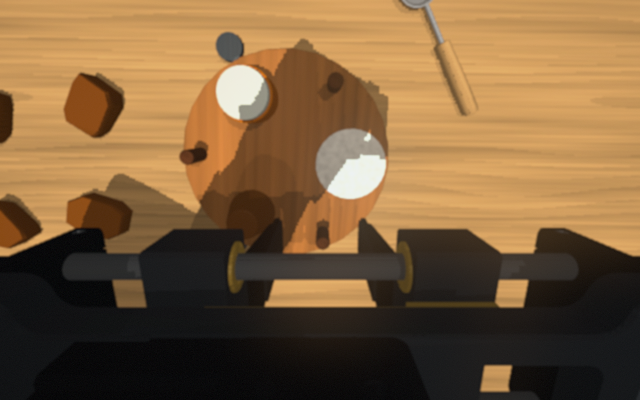

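The disc is centred near (286,150), the place is at (351,163), posts are at about (190,156), (335,82) and (322,236), and the serve tab is at (229,46). Four lumps lie to the left.

Run:
```python
from h import *
c=read_camera("wrist");im=c["image"]
print("nadir",proj(c,[589,-220,0]))
m=cut_out("disc",c)[0]["region"]
pl=ray(c,(351,163),40);print("place",pl)
# white inlay ellipse
p=[ray(c,u,40)[:2] for u in((351,128),(316,163),(386,160),(351,199))];print(np.round(p))
# disc rim points: lower/outer silhouettes top edge
q=np.array([ray(c,u,40)[:2] for u in((183,145),(386,130),(387,178),(195,100),(300,48),(360,235))]);
A=np.c_[2*q,np.ones(len(q))];s=np.linalg.lstsq(A,(q**2).sum(1),rcond=None)[0];print("axis",s[:2],"r",np.sqrt(s[2]+s[0]**2+s[1]**2))
for n,u in(("L",(187,157)),("UR",(337,77)),("bot",(322,228)),("bot2",(322,244)),("serve",(229,46))):
    for z in(12,40,85):
        v=ray(c,u,z)[:2]-s[:2];print(n,z,ray(c,u,z)[:2].round(),np.hypot(*v).round(),np.degrees(np.arctan2(v[1],v[0])).round(1))
v=pl[:2]-s[:2];print("place",np.hypot(*v),np.degrees(np.arctan2(v[1],v[0])))
ys,xs=np.nonzero(m);print(xs.min(),xs.max(),ys.min(),ys.max())
big=cv2.resize(im[20:260,160:410],None,fx=3,fy=2.5,interpolation=cv2.INTER_CUBIC)
cv2.imwrite("pics/w1c.png",cv2.cvtColor(cv2.convertScaleAbs(big,alpha=1.6,beta=20),cv2.COLOR_RGB2BGR))
```

```text
nadir [318.14233006 125.48958228]
place [ 541.51997341 -263.56155055   40.        ]
[[ 586. -262.]
 [ 541. -218.]
 [ 546. -309.]
 [ 493. -265.]]
axis [ 539.71603697 -179.16688974] r 137.00229248481904
L 12 [545. -37.] 143.0 88.0
L 40 [548. -50.] 130.0 86.5
L 85 [553. -70.] 109.0 83.3
UR 12 [ 651. -244.] 129.0 -30.4
UR 40 [ 646. -243.] 124.0 -30.9
UR 85 [ 639. -240.] 117.0 -31.6
bot 12 [ 441. -227.] 110.0 -154.3
bot 40 [ 451. -226.] 100.0 -151.9
bot 85 [ 468. -226.] 86.0 -147.0
bot2 12 [ 415. -227.] 133.0 -159.0
bot2 40 [ 427. -227.] 122.0 -157.1
bot2 85 [ 447. -226.] 104.0 -153.2
serve 12 [ 687. -105.] 165.0 26.7
serve 40 [ 680. -113.] 155.0 25.1
serve 85 [ 669. -127.] 139.0 22.2
place 84.41393818413265 -88.77548879218067
177 385 47 252
```

View pics/w1c.png

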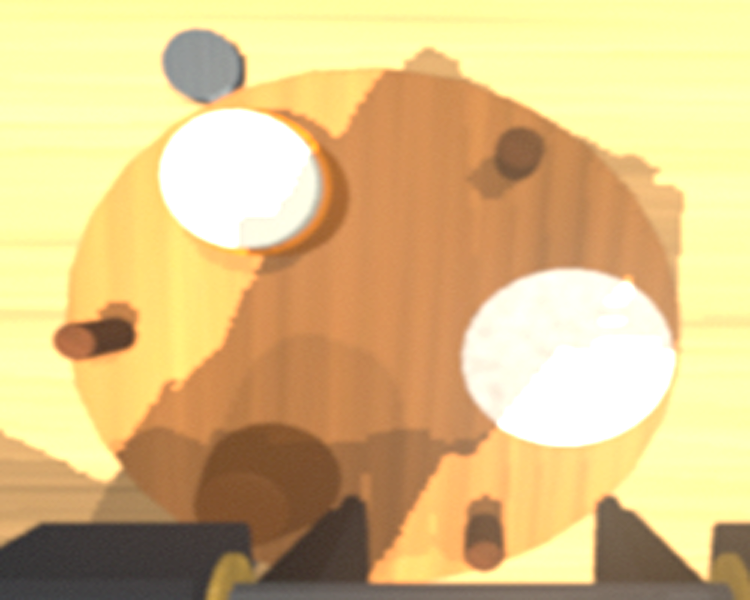

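Call:
{"method": "move_arm", "body": {"commands": [[[0.115,0.64,0],1,0],[[0.115,0.64,0],1,0],[[0.115,0.64,0],1,0],[[0.115,0.64,0],1,0],[[0.115,0.64,0],1,0],[[0.115,0.64,0],1,0],[[0.115,0.64,0],1,0],[[0.115,0.64,0],1,0],[[0,0,-0.5],1,0],[[0,0,-0.5],1,0],[[0,0,-0.5],1,0],[[0,0,-0.5],1,0],[[0,0,-0.5],1,0],[[0,0,-0.5],1,0],[[0,0,-0.5],1,0],[[0,0,-0.5],1,0],[[0,0,0],1,0],[[0,0,0],1,0],[[0,0,0],1,0],[[0,0,0],0,0]]}}

```text
t: 4.17
eef_pos: [548.3, -70.1, 314.8]
tcp_rot: [3.142, 0.0, 1.53]
ft_force: [0.8, 0.7, 0.1]
opening: 0.499
grip_force: 0.0
```

Run:
```python
from h import *
s=env.state();print(s["eef_pos"],s["tcp_rot"])
c=read_camera("wrist");save(c,"w2.png")
for p in ([549,-68,85],[545,-178,40],[549,-68,40]): print(proj(c,p))
```

```text
[548.33496856 -70.08046714 314.75099415] [3.14154285e+00 5.44216821e-05 1.52992915e+00]
[320.543009  214.6713802]
[320.79765652 305.54986189]
[320.40379874 199.99160727]
```

View pics/w2.png

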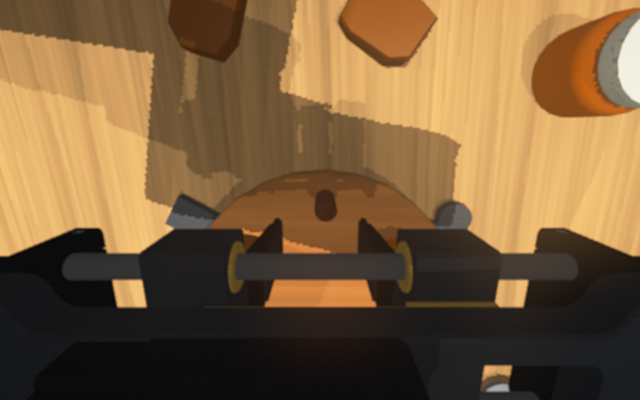

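```bash
cat > arc.py <<'E'
import sys,json,numpy as np
phi,total,n,R=[float(x) for x in sys.argv[1:5]];n=int(n)
a=np.radians(phi)-np.linspace(0,total,n+1); p=R*np.c_[np.cos(a),np.sin(a)]
cum=np.zeros(2);out=[]
for k in range(n):
    d=np.round((p[k+1]-p[0])/30-cum,3);cum+=d;out.append([[*d.tolist(),0],round(-total/n/.08,3),-0.4])
for i in range(0,n,20):print(json.dumps(out[i:i+20]))
E
python3 arc.py 88 2.16 28 110
```

```text
[[[0.282, -0.021, 0], -0.964, -0.4], [[0.28, -0.042, 0], -0.964, -0.4], [[0.275, -0.064, 0], -0.964, -0.4], [[0.27, -0.085, 0], -0.964, -0.4], [[0.262, -0.105, 0], -0.964, -0.4], [[0.254, -0.126, 0], -0.964, -0.4], [[0.243, -0.144, 0], -0.964, -0.4], [[0.231, -0.163, 0], -0.964, -0.4], [[0.218, -0.18, 0], -0.964, -0.4], [[0.203, -0.197, 0], -0.964, -0.4], [[0.188, -0.211, 0], -0.964, -0.4], [[0.171, -0.225, 0], -0.964, -0.4], [[0.153, -0.238, 0], -0.964, -0.4], [[0.134, -0.249, 0], -0.964, -0.4], [[0.115, -0.259, 0], -0.964, -0.4], [[0.094, -0.266, 0], -0.964, -0.4], [[0.074, -0.273, 0], -0.964, -0.4], [[0.052, -0.278, 0], -0.964, -0.4], [[0.031, -0.281, 0], -0.964, -0.4], [[0.009, -0.283, 0], -0.964, -0.4]]
[[[-0.013, -0.282, 0], -0.964, -0.4], [[-0.035, -0.281, 0], -0.964, -0.4], [[-0.056, -0.277, 0], -0.964, -0.4], [[-0.077, -0.272, 0], -0.964, -0.4], [[-0.098, -0.266, 0], -0.964, -0.4], [[-0.119, -0.256, 0], -0.964, -0.4], [[-0.137, -0.247, 0], -0.964, -0.4], [[-0.157, -0.236, 0], -0.964, -0.4]]
```

Call:
{"method": "move_arm", "body": {"commands": [[[0.05,0.05,-0.6],0,0],[[0.05,0,-0.6],0,0],[[0,0,-0.6],0,0],[[0,0,-0.6],0,0],[[0,0,0],0,-0.4],[[0,0,0],0,-0.4],[[0,0,0],0,-0.4],[[0,0,0],0,-0.4]]}}

```text
t: 4.88
eef_pos: [551.7, -67.8, 243.9]
tcp_rot: [3.14, 0.0, 1.527]
ft_force: [-0.1, -0.3, 0.4]
opening: 0.317
grip_force: 0.0
```

Call:
{"method": "move_arm", "body": {"commands": [[[0.282,-0.021,0],-0.964,-0.4],[[0.28,-0.042,0],-0.964,-0.4],[[0.275,-0.064,0],-0.964,-0.4],[[0.27,-0.085,0],-0.964,-0.4],[[0.262,-0.105,0],-0.964,-0.4],[[0.254,-0.126,0],-0.964,-0.4],[[0.243,-0.144,0],-0.964,-0.4],[[0.231,-0.163,0],-0.964,-0.4],[[0.218,-0.18,0],-0.964,-0.4],[[0.203,-0.197,0],-0.964,-0.4],[[0.188,-0.211,0],-0.964,-0.4],[[0.171,-0.225,0],-0.964,-0.4],[[0.153,-0.238,0],-0.964,-0.4],[[0.134,-0.249,0],-0.964,-0.4],[[0.115,-0.259,0],-0.964,-0.4],[[0.094,-0.266,0],-0.964,-0.4],[[0.074,-0.273,0],-0.964,-0.4],[[0.052,-0.278,0],-0.964,-0.4],[[0.031,-0.281,0],-0.964,-0.4],[[0.009,-0.283,0],-0.964,-0.4]]}}

```text
t: 6.55
eef_pos: [657.8, -178.8, 244.0]
tcp_rot: [3.141, -0.001, -0.019]
ft_force: [-0.2, -0.4, 0.5]
opening: 0.301
grip_force: 0.0
```

Call:
{"method": "move_arm", "body": {"commands": [[[-0.013,-0.282,0],-0.964,-0.4],[[-0.035,-0.281,0],-0.964,-0.4],[[-0.056,-0.277,0],-0.964,-0.4],[[-0.077,-0.272,0],-0.964,-0.4],[[-0.098,-0.266,0],-0.964,-0.4],[[-0.119,-0.256,0],-0.964,-0.4],[[-0.137,-0.247,0],-0.964,-0.4],[[-0.157,-0.236,0],-0.964,-0.4],[[0,0,0],0,-0.4],[[0,0,0],0,0],[[0,0,0],0,0],[[0,0,0],0,0],[[0,0,0],0,0],[[0,0,1],0,0],[[0,0,1],0,0],[[0,0,1],0,0],[[0,0,1],0,0],[[0,0,1],0,0],[[0,0,1],0,0],[[0,0,0.4],0,0]]}}

```text
t: 8.22
eef_pos: [637.0, -241.5, 439.3]
tcp_rot: [-3.141, -0.005, -0.63]
ft_force: [0.2, 0.7, -0.4]
opening: 0.503
grip_force: 0.0
```

Call:
{"method": "move_arm", "body": {"commands": [[[-0.45,0.6,0],1,0],[[-0.45,0.6,0],1,0],[[-0.45,0.6,0],1,0],[[-0.45,0.6,0],1,0],[[-0.4,0.93,0.1],1,0],[[-0.37,0.93,0.1],1,0],[[-0.37,0.93,0.1],1,0],[[-0.37,0.93,0.1],0.9,0],[[-0.37,0.93,0.1],0,0],[[-0.37,0.93,0.1],0,0],[[-0.37,0.93,0.1],0,0],[[-0.37,0.93,0.1],0,0.4],[[-0.2,0.93,0.2],0,0.4],[[0,0.93,0.2],0,0.4],[[0,0.93,0.2],0,0.4],[[0,0,0],0,0.4],[[0,0,0],0,0.4]]}}

```text
t: 9.63
eef_pos: [486.9, 138.2, 476.4]
tcp_rot: [3.141, 0.0, 0.004]
ft_force: [0.7, -0.4, -0.7]
opening: 0.702
grip_force: 0.0
```

Run:
```python
from h import *
s=env.state();print(s["eef_pos"],s["tcp_rot"])
c=read_camera("wrist");save(c,"w3.png")
print(ray(c,(320,200),30), [ (n,search_frame(n,c)[:1]and[(d["at"],round(d["confidence"],2)) for d in search_frame(n,c)]) for n in("slab_mid","undercut_mid","wedge_a_mid","ridge_mid")])
sc=read_camera("scene");print([proj(sc,[545+85*np.cos(a),-178+85*np.sin(a),40]).round() for a in np.radians([148,28,-92])])
cv2.imwrite("pics/s3.png",cv2.cvtColor(cv2.resize(sc["image"][130:250,220:380],None,fx=4,fy=4),cv2.COLOR_RGB2BGR))
```

```text
[486.92491334 138.20063669 476.38467335] [3.14135437e+00 3.09525416e-04 3.61057364e-03]
[444.35411473 138.3208438   30.        ] [('slab_mid', [([339.5, 187.1], 0.72)]), ('undercut_mid', [([216.9, 246.9], 0.67), ([253.1, 194.6], 0.64), ([269.6, 281.6], 0.42)]), ('wedge_a_mid', [([355.2, 85.7], 0.97)]), ('ridge_mid', [])]
[array([308., 169.]), array([280., 196.]), array([261., 169.])]
```

View pics/w3.png

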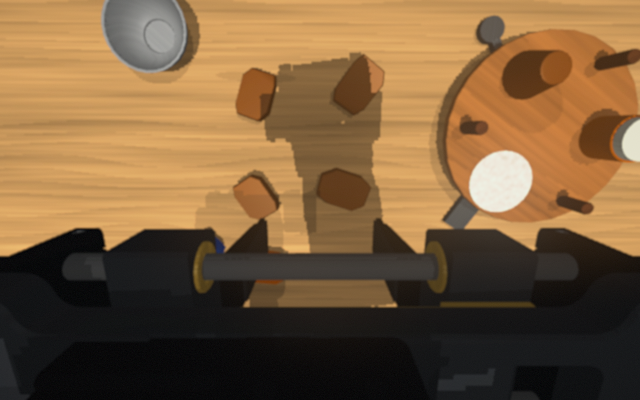

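View pics/s3.png

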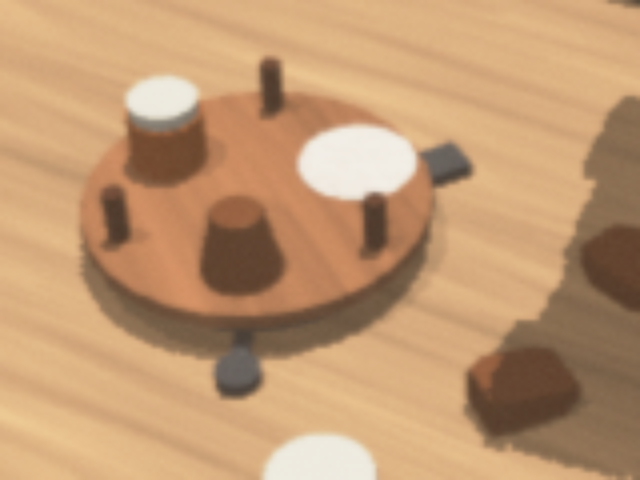

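The wrist view shows lumps at A(257,94), B(359,84), C(256,197) and D(343,189), and the place has clicked in at (501,181) beside the load tab. Next I'll take closer looks to identify the lumps.

Call:
{"method": "move_arm", "body": {"commands": [[[-0.4,0.18,-0.9],0,0.6],[[-0.4,0.18,-0.9],0,0.6],[[-0.4,0.18,-0.9],0,0.6],[[-0.4,0.18,-0.9],0,0.6],[[-0.3,0.18,-0.9],0,0.6],[[0,0,0],0,0.6],[[0,0,0],0,0.6]]}}

```text
t: 10.67
eef_pos: [430.5, 164.1, 341.7]
tcp_rot: [3.141, 0.002, 0.001]
ft_force: [-0.4, 0.5, 1.7]
opening: 0.798
grip_force: 0.0
```

Run:
```python
from h import *
import pickle
s=env.state();print(s["eef_pos"])
c=read_camera("wrist");pickle.dump(c,open("near.pkl","wb"))
for n in("slab_mid","undercut_mid","wedge_a_mid","ridge_mid"):print(n,[(np.round(d["at"]),round(d["confidence"],2),ray(c,d["at"],26)[:2].round()) for d in search_frame(n,c)])
for n in("scene","side"): pickle.dump(read_camera(n),open(n+".pkl","wb"))
```

```text
[430.51421388 164.06349554 341.68773516]
slab_mid [(array([378., 164.]), 0.78, array([460., 105.]))]
undercut_mid [(array([248., 175.]), 0.72, array([448., 240.])), (array([201., 247.]), 0.54, array([367., 296.])), (array([589., 105.]), 0.35, array([ 518., -101.]))]
wedge_a_mid [(array([396.,  19.]), 0.58, array([594.,  94.]))]
ridge_mid []
```

Call:
{"method": "move_arm", "body": {"commands": [[[0.8,0,0],0,0.6],[[0.8,0,0],0,0.6],[[0.8,0,0],0,0.6],[[0.8,0,0],0,0.6],[[0.8,0,0],0,0.6],[[0.8,0,0],0,0.6],[[0,0,0],0,0.6],[[0,0,0],0,0.6]]}}

```text
t: 11.68
eef_pos: [574.7, 163.8, 341.6]
tcp_rot: [3.141, 0.0, -0.0]
ft_force: [-0.1, -0.1, 0.3]
opening: 0.8
grip_force: 0.0
```

Run:
```python
from h import *
import pickle
s=env.state();print(s["eef_pos"])
c=read_camera("wrist");pickle.dump(c,open("far.pkl","wb"))
for n in("slab_mid","undercut_mid","wedge_a_mid","ridge_mid"):print(n,[(np.round(d["at"]),round(d["confidence"],2),ray(c,d["at"],26)[:2].round()) for d in search_frame(n,c)])
nr=pickle.load(open("near.pkl","rb"));sc=pickle.load(open("scene.pkl","rb"));sd=pickle.load(open("side.pkl","rb"))
f=lambda im:cv2.convertScaleAbs(im,alpha=1.5,beta=15)
a=cv2.resize(f(nr["image"][60:240,170:490]),(533,300)); b=cv2.resize(f(c["image"][60:240,170:490]),(533,300))
s1=cv2.resize(f(sc["image"][180:256,330:446]),(266,174)); s2=cv2.resize(f(sd["image"][215:285,270:376]),(266,174))
L=np.vstack([a,b]);r=np.zeros((600,266,3),np.uint8);r[:174]=s1;r[180:354]=s2
cv2.imwrite("pics/m4.png",cv2.cvtColor(np.hstack([L,r]),cv2.COLOR_RGB2BGR))
```

```text
[574.65484026 163.7926209  341.57132469]
slab_mid [(array([369., 291.]), 0.75, array([457., 107.])), (array([96., 84.]), 0.6, array([681., 381.])), (array([396., 154.]), 0.42, array([615.,  87.])), (array([593., 180.]), 0.33, array([ 588., -122.]))]
undercut_mid [(array([261., 296.]), 0.9, array([450., 233.]))]
wedge_a_mid [(array([590., 176.]), 0.53, array([ 592., -117.]))]
ridge_mid []
```

View pics/m4.png

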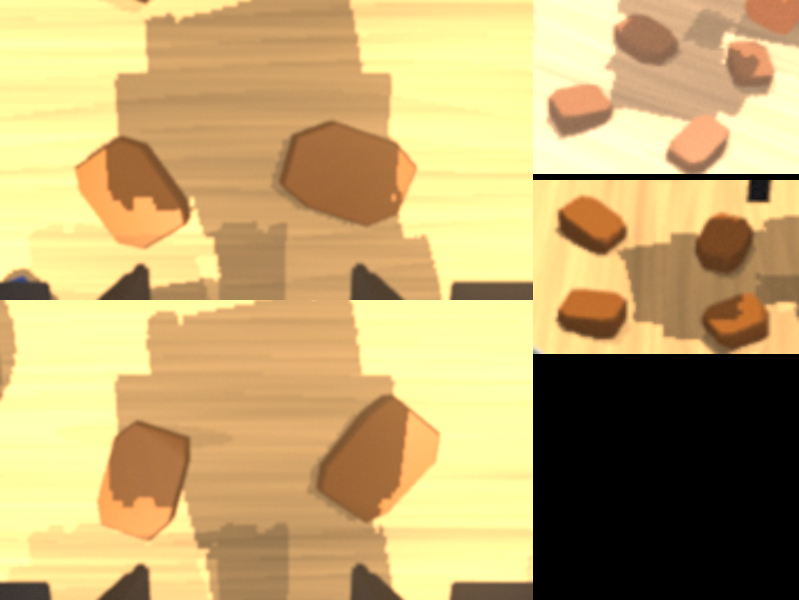

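```bash
cat > shot.py <<'E'
from h import *
import pickle,sys
c=read_camera("wrist");c["masks"]={}
for n in("slab_mid","undercut_mid","wedge_a_mid","ridge_mid"):
    c["masks"][n]=[(d["at"],d["confidence"],d["region"]) for d in cut_out(n,c)]
    print(n,[(np.round(d[0]).tolist(),round(d[1],2),ray(c,d[0],28)[:2].round().tolist(),int(d[2].sum())) for d in c["masks"][n]])
pickle.dump(c,open(sys.argv[1],"wb"))
E
echo
```

```text
(no output)
```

Call:
{"method": "move_arm", "body": {"commands": [[[0,0.8,0],0,0.6],[[0,0.8,0],0,0.6],[[0,0.8,0],0,0.6],[[0,0.8,0],0,0.6],[[0,0,0],0,0.6],[[0,0,0],0,0.6]]}}

```text
t: 12.43
eef_pos: [573.5, 261.0, 341.8]
tcp_rot: [3.141, 0.0, 0.003]
ft_force: [0.3, -0.0, -0.2]
opening: 0.803
grip_force: 0.0
```

```bash
python3 shot.py fl.pkl
```

```text
slab_mid []
undercut_mid [([336.0, 293.0], 0.87, [454.0, 243.0], 1323)]
wedge_a_mid [([486.0, 153.0], 0.77, [615.0, 92.0], 4133), ([623.0, 212.0], 0.28, [553.0, -62.0], 3256)]
ridge_mid []
```

Call:
{"method": "move_arm", "body": {"commands": [[[0,-0.8,0],0,0.6],[[0,-0.8,0],0,0.6],[[0,-0.8,0],0,0.6],[[0,-0.8,0],0,0.6],[[0,-0.8,0],0,0.6],[[0,-0.8,0],0,0.6],[[0,-0.8,0],0,0.6],[[0,-0.8,0],0,0.6],[[0,0,0],0,0.6],[[0,0,0],0,0.6]]}}

```text
t: 13.52
eef_pos: [574.2, 66.6, 341.9]
tcp_rot: [3.142, -0.0, -0.002]
ft_force: [0.3, -0.5, 0.2]
opening: 0.798
grip_force: 0.0
```

```bash
python3 shot.py fr.pkl
```

```text
slab_mid [([290.0, 294.0], 0.8, [454.0, 101.0], 1694)]
undercut_mid [([166.0, 171.0], 0.22, [598.0, 226.0], 3264)]
wedge_a_mid [([303.0, 154.0], 0.66, [614.0, 84.0], 3277), ([547.0, 170.0], 0.39, [597.0, -167.0], 28250)]
ridge_mid []
```

Call:
{"method": "move_arm", "body": {"commands": [[[-0.8,0,0],0,0.6],[[-0.8,0,0],0,0.6],[[-0.8,0,0],0,0.6],[[-0.8,0,0],0,0.6],[[-0.8,0,0],0,0.6],[[-0.8,0,0],0,0.6],[[0,0,0],0,0.6],[[0,0,0],0,0.6]]}}

```text
t: 14.43
eef_pos: [429.8, 68.6, 342.2]
tcp_rot: [3.142, -0.001, 0.001]
ft_force: [0.6, 0.7, 0.3]
opening: 0.799
grip_force: 0.0
```

```bash
python3 shot.py nr.pkl
```

```text
slab_mid [([288.0, 163.0], 0.74, [460.0, 102.0], 3680)]
undercut_mid [([159.0, 175.0], 0.83, [448.0, 236.0], 3469)]
wedge_a_mid [([301.0, 18.0], 0.73, [594.0, 87.0], 2638)]
ridge_mid []
```

Call:
{"method": "move_arm", "body": {"commands": [[[0,0.8,0],0,0.6],[[0,0.8,0],0,0.6],[[0,0.8,0],0,0.6],[[0,0.8,0],0,0.6],[[0,0.8,0],0,0.6],[[0,0.8,0],0,0.6],[[0,0.8,0],0,0.6],[[0,0.8,0],0,0.6],[[0,0,0],0,0.6],[[0,0,0],0,0.6]]}}

```text
t: 15.52
eef_pos: [430.3, 261.0, 341.3]
tcp_rot: [3.141, 0.0, 0.002]
ft_force: [-0.4, -0.1, -0.0]
opening: 0.803
grip_force: 0.0
```

```bash
python3 shot.py nl.pkl
python3 - <<'E'
from h import *
import pickle
cs={n:pickle.load(open(n+".pkl","rb")) for n in("fl","far","fr","nl","near","nr")}
print(cs["nl"]["fx"])
L={"A":(603,228),"B":(610,92),"C":(447,238),"D":(458,106)}
rows=[]
for k,p in L.items():
    t=[]
    for v in (("fl","far","fr") if k in"AB" else("nl","near","nr")):
        c=cs[v];u=proj(c,[*p,18]).astype(int);im=cv2.copyMakeBorder(c["image"],60,60,60,60,cv2.BORDER_CONSTANT)
        t.append(cv2.resize(cv2.convertScaleAbs(im[u[1]+15:u[1]+105,u[0]+0:u[0]+120],alpha=1.6,beta=20),(266,200),interpolation=cv2.INTER_CUBIC))
    rows.append(np.hstack(t))
cv2.imwrite("pics/ab.png",cv2.cvtColor(np.vstack(rows[:2]),cv2.COLOR_RGB2BGR))
cv2.imwrite("pics/cd.png",cv2.cvtColor(np.vstack(rows[2:]),cv2.COLOR_RGB2BGR))
E
```

```text
slab_mid [([469.0, 163.0], 0.82, [461.0, 109.0], 3834)]
undercut_mid [([338.0, 174.0], 0.76, [450.0, 243.0], 2957), ([349.0, 288.0], 0.64, [318.0, 228.0], 1225), ([265.0, 247.0], 0.59, [369.0, 321.0], 535)]
wedge_a_mid [([497.0, 20.0], 0.68, [593.0, 100.0], 2983)]
ridge_mid []
285.52185515751006
```

View pics/ab.png

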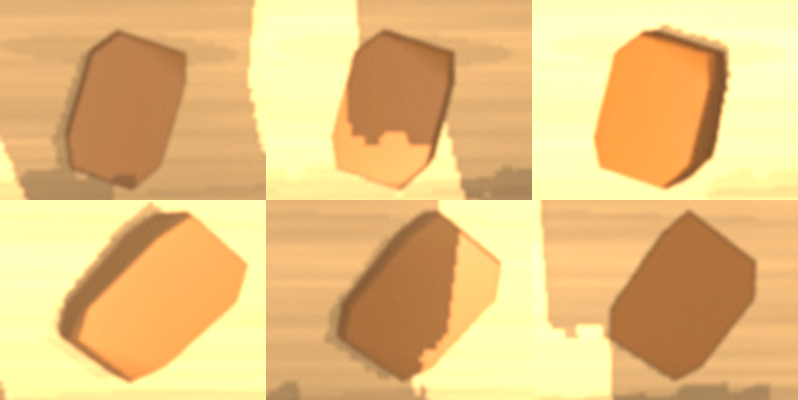

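View pics/cd.png

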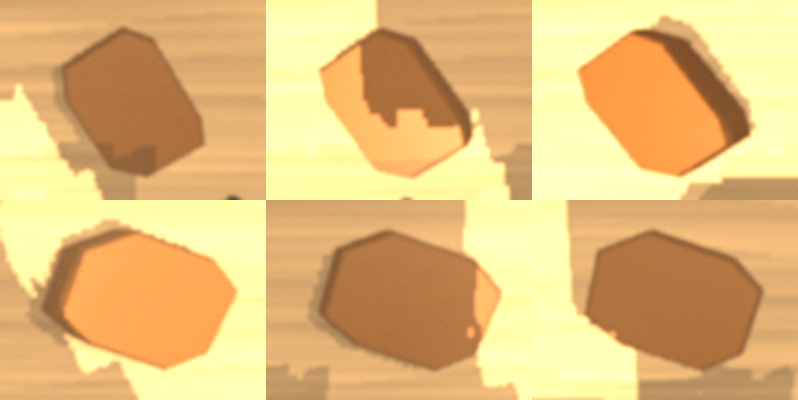

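AB/CD show that none of the four has a ridge, so the ridge is absent. I'll settle each lump's type and thick end by fitting the outlines in three views.

```bash
cat > fit.py <<'E'
from h import *
from scipy.optimize import least_squares
MOD={"slab":(80,56,26,26),"undercut":(68,50,30,30),"wedge_a":(72,52,34,22),"wedge_b":(70,48,32,20)}  # L,W,h(-x),h(+x)
def verts(m,e):
    L,W,h0,h1=MOD[m];h=lambda x:h0+(h1-h0)*(x/L+.5)
    fp=[(-L/2,-e[0]*W/2),(-20,-W/2),(20,-W/2),(L/2,-e[1]*W/2),(L/2,e[2]*W/2),(20,W/2),(-20,W/2),(-L/2,e[3]*W/2)]
    v=[(x,y,h(x)) for x,y in fp]
    for x,y in fp: v.append((x,y,max(0,(x-12)*12/22) if m=="undercut" else 0))
    if m=="undercut": v+=[(12,-W/2,0),(12,W/2,0)]
    return np.array(v)
def contour(c,p,r=75):
    u=proj(c,p);im=cv2.GaussianBlur(c["image"],(3,3),0).astype(float)
    ch=im[...,2]/im.sum(2);s=np.clip((ch-.08)/.25*255,0,255).astype(np.uint8)
    x0,y0=[max(0,int(v)-r) for v in u];x1,y1=[int(v)+r for v in u]
    y1=min(y1,235)
    sub=s[y0:y1,x0:x1];t,b=cv2.threshold(sub,0,255,cv2.THRESH_BINARY_INV+cv2.THRESH_OTSU)
    b=cv2.morphologyEx(b,cv2.MORPH_OPEN,np.ones((3,3)));b=cv2.morphologyEx(b,cv2.MORPH_CLOSE,np.ones((3,3)))
    cs=cv2.findContours(b,cv2.RETR_EXTERNAL,cv2.CHAIN_APPROX_NONE)[0]
    best=max(cs,key=lambda q:cv2.pointPolygonTest(q,(u[0]-x0,u[1]-y0),True))
    return best[:,0].astype(float)+[x0,y0]
def fit(m,views,p0,z0=0,th0=None):
    cons=[]
    for c in views:
        cons.append(contour(c,[*p0,18]))
    def res(q):
        x,y,th=q[:3];V=verts(m,q[3:7]);R=np.array([[np.cos(th),-np.sin(th),0],[np.sin(th),np.cos(th),0],[0,0,1]]);W=V@R.T+[x,y,z0]
        out=[]
        for i,c in enumerate(views):
            Rm,t=P(c);Q=W@Rm.T+t;uv=np.c_[c["fx"]*Q[:,0]/Q[:,2]+c["cx"],c["fy"]*Q[:,1]/Q[:,2]+c["cy"]]+q[7+2*i:9+2*i]
            hull=cv2.convexHull(uv.astype(np.float32))
            out+=[cv2.pointPolygonTest(hull,(float(a),float(b)),True) for a,b in cons[i][::3]]
        return np.r_[np.array(out),np.array(q[7:])/1.0*2,(np.array(q[3:7])-.6)*2]
    best=None
    for th in (np.arange(0,2*np.pi,np.pi/6) if th0 is None else th0):
        k=2*len(views)
        r=least_squares(res,[*p0,th,.6,.6,.6,.6]+[0]*k,diff_step=1e-3,x_scale=[5,5,.1,.1,.1,.1,.1]+[1]*k,loss="soft_l1",max_nfev=40,
          bounds=([-2e3,-2e3,-20,.2,.2,.2,.2]+[-4]*k,[2e3,2e3,20,1,1,1,1]+[4]*k))
        if best is None or r.cost<best[0]: best=(r.cost,r.x)
    return best,[len(c) for c in cons]
if __name__=="__main__":
    import pickle
    cs={n:pickle.load(open(n+".pkl","rb")) for n in("fl","far","fr","nl","near","nr")}
    L={"A":(603,228),"B":(610,92),"C":(447,238),"D":(458,106)}
    for k,p in L.items():
        v=[cs[n] for n in(("fl","far","fr") if k in"AB" else("nl","near","nr"))]
        for m in MOD:
            b0,n=fit(m,v,p)
            b1,_=fit(m,v,b0[1][:2],th0=[b0[1][2]+np.pi])
            print(k,m,"cost %.1f flip %.1f"%(b0[0],b1[0]),b0[1][:3].round(2),n,b0[1][3:7].round(2),flush=True)
E
time python3 fit.py
```

```text
A slab cost 556.4 flip 557.3 [598.26 232.4    2.7 ] [184, 186, 193] [0.2 0.2 0.2 0.2]
A undercut cost 256.2 flip 269.4 [599.67 232.4    5.96] [184, 186, 193] [0.51 0.61 0.35 0.51]
A wedge_a cost 327.6 flip 357.7 [597.99 232.98   2.68] [184, 186, 193] [0.36 0.36 0.48 0.3 ]
A wedge_b cost 145.7 flip 175.4 [597.7  232.94   2.82] [184, 186, 193] [0.47 0.67 0.48 0.61]
B slab cost 353.5 flip 353.5 [612.93  82.28   2.64] [194, 180, 174] [0.2  0.59 0.2  0.2 ]
B undercut cost 85.8 flip 97.0 [610.71  83.81  -0.63] [194, 180, 174] [0.48 0.61 0.82 0.64]
B wedge_a cost 175.6 flip 178.3 [610.74  83.68   2.58] [194, 180, 174] [0.62 0.67 0.44 0.36]
B wedge_b cost 43.9 flip 104.5 [610.02  84.21   2.51] [194, 180, 174] [0.84 0.69 0.63 0.6 ]
C slab cost 439.0 flip 436.8 [446.29 240.     3.97] [170, 172, 179] [0.2 0.2 0.2 0.2]
C undercut cost 173.7 flip 175.9 [447.17 240.84   6.79] [170, 172, 179] [0.77 0.25 0.2  0.26]
C wedge_a cost 229.9 flip 257.8 [446.61 240.76   7.2 ] [170, 172, 179] [0.2 0.2 0.2 0.2]
C wedge_b cost 115.3 flip 125.8 [447.5  242.09   0.61] [170, 172, 179] [0.76 0.2  0.42 0.29]
D slab cost 174.0 flip 173.3 [458.33 100.6    1.31] [205, 200, 199] [0.23 0.46 0.56 0.2 ]
D undercut cost 127.4 flip 184.3 [459.37 102.71   4.36] [205, 200, 199] [0.83 0.61 0.78 0.53]
D wedge_a cost 64.8 flip 101.3 [458.58 101.73   4.38] [205, 200, 199] [0.77 0.59 0.72 0.51]
D wedge_b cost 199.1 flip 232.0 [459.69 103.91   1.22] [205, 200, 199] [0.83 0.49 0.9  0.66]
real	0m17.059s
user	0m17.345s
sys	0m0.340s
```

```bash
python3 - <<'E'
s=open("fit.py").read()
s=s.replace('True) for a,b in cons[i][::3]]','True)-q[-1] for a,b in cons[i][::3]]')
s=s.replace('np.array(q[7:])/1.0*2','np.array(q[7:-1])*4,(q[-1]-.5)*2')
s=s.replace('[0]*k,diff','[0]*k+[.5],diff').replace('[1]*k,loss','[1]*k+[1],loss').replace('[-4]*k','[-4]*k+[-1]').replace('[4]*k','[4]*k+[4]')
s=s.replace('b0[1][3:7].round(2)','b0[1][3:].round(1)')
open("fit.py","w").write(s)
E
python3 fit.py
python3 - <<'E'
from fit import *
import pickle
out=[]
for k,p,vs in(("A",(600,232),("fl","far","fr")),("B",(610,84),("fl","far","fr")),("C",(447,240),("nl","near","nr")),("D",(458,102),("nl","near","nr"))):
    t=[]
    for v in vs:
        c=pickle.load(open(v+".pkl","rb"));im=cv2.convertScaleAbs(c["image"],alpha=1.5,beta=15);q=contour(c,[*p,18]).astype(int)
        im[q[:,1],q[:,0]]=(0,0,255);u=proj(c,[*p,18]).astype(int);im=cv2.copyMakeBorder(im,60,60,60,60,cv2.BORDER_CONSTANT)
        t.append(cv2.resize(im[u[1]+23:u[1]+98,u[0]+10:u[0]+110],(200,150),interpolation=cv2.INTER_NEAREST))
    out.append(np.hstack(t))
cv2.imwrite("pics/cont.png",cv2.cvtColor(np.vstack(out),cv2.COLOR_RGB2BGR))
E
```

```text
A slab cost 165.2 flip 166.5 [596.81 233.41   2.85] [184, 186, 193] [ 0.5  0.4  0.3  0.7  0.  -0.   0.  -0.   0.   0.4  4. ]
A undercut cost 111.9 flip 150.4 [599.19 231.64   2.84] [184, 186, 193] [ 0.6  0.7  0.7  0.7 -1.5 -0.  -0.  -0.  -0.   0.   2.3]
A wedge_a cost 75.6 flip 129.6 [599.67 232.09   5.99] [184, 186, 193] [ 0.6  0.8  0.6  0.7 -0.   0.  -0.  -0.  -0.   0.1  3.9]
A wedge_b cost 50.1 flip 93.9 [599.27 232.37   5.99] [184, 186, 193] [ 0.6  0.8  0.6  0.7  0.  -0.3  0.   0.   0.   0.   2.2]
B slab cost 98.1 flip 98.3 [609.86  84.33  -0.65] [194, 180, 174] [0.5 0.8 0.8 0.6 0.  0.  0.  0.  0.  0.  4. ]
B undercut cost 62.5 flip 79.3 [611.1   83.96   5.64] [194, 180, 174] [ 0.6  0.7  0.9  0.7  0.  -0.   0.   0.   0.   0.   0.9]
B wedge_a cost 34.8 flip 97.0 [610.11  84.4    2.51] [194, 180, 174] [ 0.8  0.7  0.7  0.6 -0.  -0.  -0.   0.  -0.  -0.2  2.2]
B wedge_b cost 39.2 flip 104.8 [609.84  84.15   2.51] [194, 180, 174] [ 0.9  0.7  0.7  0.6  0.  -0.  -0.  -0.  -0.  -0.3  0.4]
C slab cost 119.7 flip 124.8 [447.71 242.45   0.59] [170, 172, 179] [ 0.8  0.2  0.2  0.5  0.5 -0.   0
[... 197 characters left out ...]
 0.62] [170, 172, 179] [0.8 0.6 0.8 0.3 0.5 0.  0.  0.  0.  0.  3.2]
C wedge_b cost 74.9 flip 97.0 [445.34 241.48   6.91] [170, 172, 179] [ 0.8  0.6  0.7  0.3  1.2  0.  -0.  -0.2  0.   0.   1.3]
D slab cost 53.9 flip 55.7 [459.05 102.73   4.4 ] [205, 200, 199] [ 0.7  0.5  0.6  0.4  0.   0.4 -0.   0.   0.   0.   1.9]
D undercut cost 88.3 flip 134.2 [459.3  103.02   4.38] [205, 200, 199] [ 0.7  0.5  0.7  0.5 -1.3  0.   0.   0.   0.   0.  -1. ]
D wedge_a cost 56.2 flip 101.2 [458.63 101.72   4.38] [205, 200, 199] [ 0.7  0.5  0.7  0.5  0.   0.   0.   0.   0.   0.  -0.4]
D wedge_b cost 117.1 flip 122.1 [458.61 101.44   4.36] [205, 200, 199] [ 0.8  0.7  0.8  0.5  0.  -0.  -0.  -0.  -0.  -0.2 -1. ]
```

View pics/cont.png

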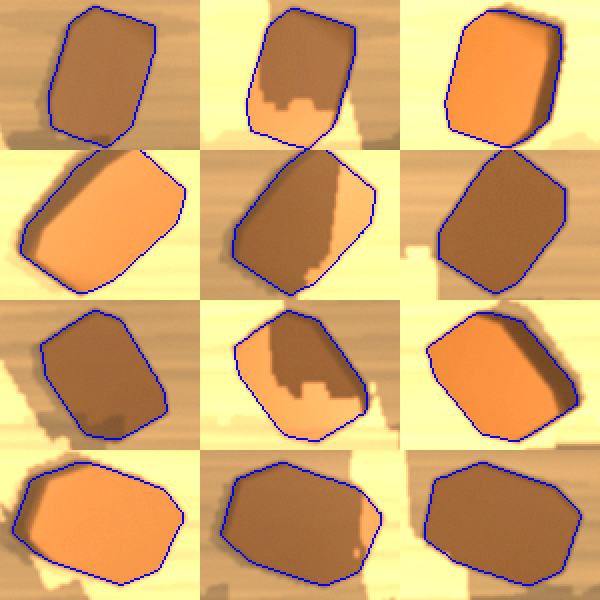

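```bash
python3 - <<'E'
s=open("fit.py").read()
s=s.replace('def fit(m,views,p0,z0=0,th0=None):','''def topcon(c,p):
    q=contour(c,p).astype(np.int32);m=np.zeros((400,640),np.uint8);cv2.fillPoly(m,[q],255);m=cv2.erode(m,np.ones((3,3)))
    r=c["image"][...,0];t,_=cv2.threshold(r[m>0].reshape(-1,1),0,255,cv2.THRESH_BINARY+cv2.THRESH_OTSU)
    b=((r>t)&(m>0)).astype(np.uint8);b=cv2.morphologyEx(b,cv2.MORPH_OPEN,np.ones((3,3)))
    return max(cv2.findContours(b,cv2.RETR_EXTERNAL,cv2.CHAIN_APPROX_NONE)[0],key=len)[:,0].astype(float)
def fit(m,views,p0,z0=0,th0=None,lit=None):''')
s=s.replace('    def res(q):','    tc=topcon(views[lit],[*p0,18]) if lit is not None else []\n    def res(q):')
s=s.replace('            out+=[cv2','''            if i==lit:
                h2=cv2.convexHull(uv[:8].astype(np.float32));out+=[1.5*(cv2.pointPolygonTest(h2,(float(a),float(b)),True)-q[-1]) for a,b in tc[::2]]
            out+=[cv2''')
s=s.replace('fit(m,v,p)','fit(m,v,p,lit=dict(A=2,B=0,C=2,D=0)[k])').replace('th0=[b0[1][2]+np.pi])','th0=[b0[1][2]+np.pi],lit=dict(A=2,B=0,C=2,D=0)[k])')
open("fit.py","w").write(s)
E
python3 fit.py
```

```text
A slab cost 370.7 flip 378.4 [596.32 233.63   5.99] [184, 186, 193] [ 0.2  0.8  0.4  0.3 -0.  -0.4 -0.   0.   1.1  0.   4. ]
A undercut cost 329.8 flip 335.2 [599.37 230.59   2.81] [184, 186, 193] [ 0.6  0.7  0.6  0.9  0.  -0.6  0.   0.   0.   0.   2.5]
A wedge_a cost 200.8 flip 352.7 [599.53 230.86   5.99] [184, 186, 193] [ 0.6  0.8  0.6  0.7 -0.   0.  -0.  -0.   0.   0.   4. ]
A wedge_b cost 139.6 flip 268.0 [ 5.9918e+02  2.3139e+02 -3.0000e-01] [184, 186, 193] [ 0.6  0.8  0.7  0.8  0.  -0.3  0.   0.   0.   0.   2.7]
B slab cost 184.1 flip 184.5 [609.71  84.63   5.59] [194, 180, 174] [ 0.5  0.8  0.8  0.7  0.  -0.2  0.   0.   0.   0.   4. ]
B undercut cost 198.3 flip 203.5 [610.97  85.22   2.46] [194, 180, 174] [ 0.8  0.9  0.6  0.7 -0.   0.  -0.   0.2  0.   0.   0.9]
B wedge_a cost 97.5 flip 272.8 [610.34  84.66   2.5 ] [194, 180, 174] [ 0.8  0.7  0.7  0.6 -1.  -0.  -0.  -0.   0.   0.   2.6]
B wedge_b cost 102.9 flip 253.3 [609.98  84.55   2.5 ] [194, 180, 174] [ 0.9  0.7  0.7  0.6  0.  -0.3 -0.   0.   0.  -0.3  0.7]
C slab cost 228.9 flip 235.8 [447.68 242.37   0.59] [170, 172, 179
[... 252 characters left out ...]
 179] [ 0.8  0.6  0.8  0.3 -0.  -0.  -0.   0.   0.   0.   3.3]
C wedge_b cost 123.4 flip 225.5 [445.48 240.8    0.65] [170, 172, 179] [ 0.8  0.6  0.8  0.2  0.  -0.  -0.  -0.  -0.   0.2  1.5]
D slab cost 145.1 flip 145.1 [458.92 103.31   4.4 ] [205, 200, 199] [ 0.7  0.5  0.6  0.5  0.  -0.   0.  -0.   0.  -0.2  2.5]
D undercut cost 181.1 flip 249.9 [459.51 103.22   4.38] [205, 200, 199] [ 0.7  0.5  0.7  0.5 -2.6  0.   0.   0.   0.   0.  -0.6]
D wedge_a cost 236.7 flip 257.2 [458.81 102.71   4.38] [205, 200, 199] [ 0.8  0.5  0.7  0.5 -0.   0.  -0.  -0.1  0.   0.  -0.2]
D wedge_b cost 246.8 flip 270.8 [458.84 102.23  -1.91] [205, 200, 199] [ 0.8  0.6  0.8  0.6  0.   0.2  0.  -0.   0.   0.  -1. ]
```

Identities settled: slab D at (459,103), undercut C at (446,240), wedge_a B at (610,85) and wedge_b A at (599,231). The fits separate them consistently and the ridge is absent. Next I need the place's exact position.

Run:
```python
from h import *
import pickle
for n in("nr","near","fr"):
    c=pickle.load(open(n+".pkl","rb"));im=c["image"].astype(int)
    u=proj(c,[472,-133,40]);m=((im.min(2)>140)&(im.max(2)-im.min(2)<45)).astype(np.uint8)
    k,l,st,ce=cv2.connectedComponentsWithStats(m);b=[i for i in range(1,k) if st[i,4]>600]
    print(n,u.round(),[(st[i].tolist(),ce[i].round(),ray(c,ce[i],40).round(1)) for i in b])
s=env.state();print(s["t"],s["eef_pos"],s["tcp_rot"])
```

```text
nr [527. 154.] [([475, 101, 95, 95, 6959], array([522., 148.]), array([ 477.4, -127.9,   40. ]))]
near [625. 153.] [([573, 101, 67, 95, 5175], array([610., 150.]), array([ 475. , -117.7,   40. ]))]
fr [503. 285.] [([0, 27, 52, 120, 3286], array([24., 89.]), array([675.6, 341. ,  40. ]))]
15.7667 [430.40542368 259.34726056 341.76938996] [ 3.14143076e+00  8.98051085e-05 -6.64970052e-04]
```

Call:
{"method": "move_arm", "body": {"commands": [[[0.119,-0.65,0],1,0.7],[[0.119,-0.65,0],1,0.7],[[0.119,-0.65,0],1,0.7],[[0.119,-0.65,0],1,0.7],[[0.119,-0.65,0],1,0.7],[[0.119,-0.65,0],1,0.7],[[0.119,-0.65,0],1,0.7],[[0.119,-0.65,0],1,0.7],[[0,0,-0.45],1,0.7],[[0,0,-0.45],1,0.7],[[0,0,-0.45],1,0.7],[[0,0,-0.45],1,0.7],[[0,0,-0.45],1,0.7],[[0,0,-0.45],1,0.7],[[0,0,-0.45],1,0.7],[[0,0,-0.45],0.75,0.7],[[0,0,0],0,0.7],[[0,0,0],0,0.7]]}}

```text
t: 17.27
eef_pos: [458.8, 103.6, 233.6]
tcp_rot: [-3.141, 0.0, 1.258]
ft_force: [0.2, 0.3, -0.8]
opening: 0.851
grip_force: 0.0
```

Call:
{"method": "move_arm", "body": {"commands": [[[0,0,-0.5],0,0.7],[[0,0,-0.5],0,0.7],[[0,0,-0.3],0,0.7],[[0,0,0],0,0.7],[[0,0,0],0,-1],[[0,0,0],0,-1],[[0,0,0],0,-1],[[0,0,0],0,-1],[[0,0,0],0,-1],[[0,0,0],0,-1]]}}

```text
t: 18.1
eef_pos: [458.8, 104.1, 195.3]
tcp_rot: [3.141, -0.0, 1.26]
ft_force: [-0.7, -0.4, 7.4]
opening: 0.585
grip_force: 30.0
```

Call:
{"method": "move_arm", "body": {"commands": [[[0,0,0.5],0,-1],[[0,0,0.9],0,-1],[[0,0,0.9],0,-1],[[0,0,0.9],0,-1],[[0.0375,-0.48,0],-1,-1],[[0.0375,-0.48,0],-1,-1],[[0.0375,-0.48,0],-1,-1],[[0.0375,-0.48,0],-1,-1],[[0.0375,-0.48,0],-1,-1],[[0.0375,-0.48,0],-1,-1],[[0.0375,-0.48,0],-1,-1],[[0.0375,-0.48,0],-1,-1],[[0.0375,-0.48,0],-1,-1],[[0.0375,-0.48,0],-1,-1],[[0.0375,-0.48,0],-1,-1],[[0.0375,-0.48,0],-1,-1],[[0.0375,-0.48,0],-1,-1],[[0.0375,-0.48,0],-1,-1],[[0.0375,-0.48,0],-1,-1],[[0.0375,-0.48,0],-1,-1]]}}

```text
t: 19.77
eef_pos: [476.6, -127.0, 290.8]
tcp_rot: [-3.142, 0.0, -0.024]
ft_force: [-0.4, 0.8, -1.1]
opening: 0.586
grip_force: 30.0
```

Call:
{"method": "move_arm", "body": {"commands": [[[0,0,0],-1,-1],[[0,0,0],-1,-1],[[0,0,0],-1,-1],[[0,0,0],-1,-1],[[0,0,0],-1,-1],[[0,0,0],-1,-1],[[0,0,0],-0.5,-1],[[0,0,0],0,-1]]}}

```text
t: 20.43
eef_pos: [476.6, -126.3, 290.8]
tcp_rot: [3.141, 0.0, -0.541]
ft_force: [-0.1, -0.8, -2.2]
opening: 0.585
grip_force: 30.0
```

Run:
```python
from h import *
import pickle
s=env.state();print(s["eef_pos"],s["tcp_rot"],s["opening"])
C={n:read_camera(n) for n in("wrist","scene","side")};pickle.dump(C,open("hold1.pkl","wb"))
P0=[477,-128,40]
for n,c in C.items():
    im=c["image"].astype(int);m=((im.min(2)>(140 if n=="wrist" else 125))&(im.max(2)-im.min(2)<50)).astype(np.uint8)
    k,l,st,ce=cv2.connectedComponentsWithStats(m);print(n,proj(c,P0).round(1),[(st[i].tolist(),ce[i].round(1)) for i in range(1,k) if st[i,4]>100 and np.hypot(*(ce[i]-proj(c,P0)))<60])
```

```text
[ 476.64184396 -126.28570801  290.7558029 ] [ 3.14147328e+00  3.16189291e-04 -5.41484008e-01] 0.5847767719445899
wrist [321.9 207.3] [([270, 154, 109, 69, 2391], array([331.5, 178.2]))]
scene [308.7 170.4] [([252, 149, 17, 12, 164], array([260. , 154.5])), ([295, 161, 23, 19, 186], array([303.1, 170.2]))]
side [340.7 187.9] []
```

Call:
{"method": "move_arm", "body": {"commands": [[[-0.05,-0.07,-0.4],0,-1],[[0,0,-0.4],0,-1],[[0,0,-0.4],0,-1],[[0,0,-0.3],0,-1],[[0,0,-0.2],0,-1],[[0,0,-0.1],0,-1],[[0,0,0],0,-1]]}}

```text
t: 21.17
eef_pos: [475.3, -128.5, 236.3]
tcp_rot: [3.141, 0.001, -0.539]
ft_force: [-0.3, 0.1, -0.9]
opening: 0.588
grip_force: 30.0
```

Call:
{"method": "move_arm", "body": {"commands": [[[0,0,-0.03],0,-1],[[0,0,-0.02],0,-1],[[0,0,0],0,-1],[[0,0,0],0,-1]]}}

```text
t: 21.5
eef_pos: [475.3, -128.5, 235.6]
tcp_rot: [3.142, -0.001, -0.539]
ft_force: [-1.3, -0.4, -1.9]
opening: 0.59
grip_force: 30.0
```

Call:
{"method": "move_arm", "body": {"commands": [[[0,0,-0.01],0,0.1],[[0,0,0],0,0.4],[[0,0,0],0,0.7],[[0,0,0],0,0.7],[[0,0,0.3],0,0.7],[[0,0,0.7],0,0.7],[[0,0,1],0,0.7],[[0,0,1],0,0.7],[[0,0,0],0,0.7]]}}

```text
t: 22.25
eef_pos: [475.8, -128.6, 330.1]
tcp_rot: [-3.141, -0.007, -0.539]
ft_force: [0.4, -0.5, 0.8]
opening: 0.849
grip_force: 0.0
```

Call:
{"method": "move_arm", "body": {"commands": [[[-0.065,0.82,0],1,0.7],[[-0.065,0.82,0],1,0.7],[[-0.065,0.82,0],1,0.7],[[-0.065,0.82,0],1,0.7],[[-0.065,0.82,0],1,0.7],[[-0.065,0.82,0],1,0.7],[[-0.065,0.82,0],1,0.7],[[-0.065,0.82,0],1,0.7],[[-0.065,0.82,0],1,0.7],[[-0.065,0.82,0],1,0.7],[[-0.065,0.82,0],1,0.7],[[-0.065,0.82,0],1,0.7],[[-0.065,0.82,0],1,0.7],[[-0.065,0.82,0],0.8,0.7],[[-0.065,0.82,0],0,0.7],[[0,0,-0.5],0,0.7],[[0,0,-0.5],0,0.7],[[0,0,-0.5],0,0.7],[[0,0,-0.5],0,0.7],[[0,0,0],0,0.7]]}}

```text
t: 23.92
eef_pos: [445.5, 240.4, 263.0]
tcp_rot: [-3.141, 0.004, 0.565]
ft_force: [0.2, -0.2, -0.6]
opening: 0.85
grip_force: 0.0
```

Call:
{"method": "move_arm", "body": {"commands": [[[0,0,-0.6],0,0.7],[[0,0,-0.6],0,0.7],[[0,0,-0.6],0,0.7],[[0,0,-0.4],0,0.7],[[0,0,0],0,0.7],[[0,0,0],0,-1],[[0,0,0],0,-1],[[0,0,0],0,-1],[[0,0,0],0,-1],[[0,0,0],0,-1],[[0,0,0],0,-1],[[0,0,0],0,-1]]}}

```text
t: 24.92
eef_pos: [446.1, 240.6, 199.5]
tcp_rot: [3.141, -0.001, 0.564]
ft_force: [0.3, -0.1, 6.6]
opening: 0.524
grip_force: 30.0
```

Call:
{"method": "move_arm", "body": {"commands": [[[0,0,0.5],0,-1],[[0,0,0.9],0,-1],[[0.053,-0.675,0.9],-1,-1],[[0.053,-0.675,0.9],-1,-1],[[0.053,-0.675,0],-1,-1],[[0.053,-0.675,0],-1,-1],[[0.053,-0.675,0],-1,-1],[[0.053,-0.675,0],-1,-1],[[0.053,-0.675,0],-1,-1],[[0.053,-0.675,0],-1,-1],[[0.053,-0.675,0],-1,-1],[[0.053,-0.675,0],-1,-1],[[0.053,-0.675,0],-1,-1],[[0.053,-0.675,0],-1,-1],[[0.053,-0.675,0],-1,-1],[[0.053,-0.675,0],-0.8,-1],[[0.053,-0.675,0],0,-1],[[0.053,-0.675,0],0,-1],[[0.053,-0.675,0],0,-1],[[0.053,-0.675,0],0,-1]]}}

```text
t: 26.58
eef_pos: [474.5, -124.9, 295.0]
tcp_rot: [3.141, 0.0, -0.54]
ft_force: [-0.2, -0.3, -1.3]
opening: 0.52
grip_force: 30.0
```

Call:
{"method": "move_arm", "body": {"commands": [[[0,0,0],0,-1],[[0,0,0],0,-1],[[0,0,0],0,-1]]}}

```text
t: 26.83
eef_pos: [474.4, -123.6, 294.9]
tcp_rot: [3.141, 0.001, -0.54]
ft_force: [0.1, -1.0, -1.9]
opening: 0.523
grip_force: 30.0
```

```bash
cat > look.py <<'E'
from fit import *
import sys,pickle
# slab pose on the tower / held things: print wrist silhouettes
s=env.state();print(s["t"],s["eef_pos"].round(1),s["tcp_rot"].round(3),round(s["opening"],3))
C={n:read_camera(n) for n in("wrist","scene","side")};pickle.dump(C,open(sys.argv[1]+".pkl","wb"))
p=[475,-128.5,float(sys.argv[2])]
t=[]
for n,w,h in(("scene",60,72),("side",60,72)):
    c=C[n];u=proj(c,p).astype(int)
    t.append(cv2.resize(cv2.convertScaleAbs(c["image"][u[1]-h:u[1]+h//2,u[0]-w:u[0]+w],alpha=1.5,beta=15),(360,324),interpolation=cv2.INTER_CUBIC))
w=cv2.resize(C["wrist"]["image"][:240],(720,270))
cv2.imwrite("pics/%s.png"%sys.argv[1],cv2.cvtColor(np.vstack([np.hstack(t),w]),cv2.COLOR_RGB2BGR))
E
python3 look.py t2 70
```

```text
26.8333 [ 474.4 -123.6  294.9] [ 3.141e+00  1.000e-03 -5.400e-01] 0.523
```

View pics/t2.png

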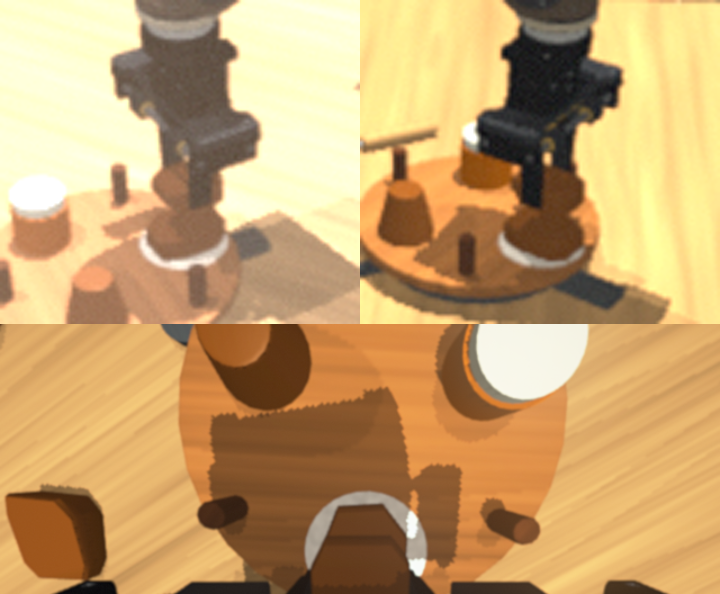

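The picture shows the slab flat on the white place and the undercut held level above it. I'll lower the undercut now.

Call:
{"method": "move_arm", "body": {"commands": [[[0.03,-0.163,-0.2],0,-1],[[0,0,-0.3],0,-1],[[0,0,-0.25],0,-1],[[0,0,-0.15],0,-1],[[0,0,-0.04],0,-1],[[0,0,0],0,-1],[[0,0,0],0,-1]]}}

```text
t: 27.57
eef_pos: [475.6, -128.8, 266.7]
tcp_rot: [3.141, 0.0, -0.54]
ft_force: [0.1, -0.9, -1.3]
opening: 0.524
grip_force: 30.0
```

Call:
{"method": "move_arm", "body": {"commands": [[[0,0,-0.03],0,-1],[[0,0,0],0,-1],[[0,0,0],0,-1]]}}

```text
t: 27.82
eef_pos: [475.5, -128.8, 266.0]
tcp_rot: [3.142, -0.0, -0.54]
ft_force: [-0.3, -0.1, -2.0]
opening: 0.523
grip_force: 30.0
```

Call:
{"method": "move_arm", "body": {"commands": [[[0,0,-0.01],0,0],[[0,0,0],0,0.4],[[0,0,0],0,0.7],[[0,0,0],0,0.7],[[0,0,0.3],0,0.7],[[0,0,0.7],0,0.7],[[0,0,1],0,0.7],[[0,0,1],0,0.7],[[0.45,0.71,0],-0.2,0.7],[[0.45,0.71,0],-0.2,0.7],[[0.45,0.71,0],-0.2,0.7],[[0.45,0.71,0],-0.2,0.7],[[0.45,0.71,0],-0.2,0.7],[[0.45,0.71,0],-0.2,0.7],[[0.45,0.71,0],0,0.7],[[0.45,0.71,0],0,0.7],[[0.45,0.71,-0.3],0,0.7],[[0.45,0.71,-0.5],0,0.7],[[0,0,-0.5],0,0.7],[[0,0,-0.5],0,0.7]]}}

```text
t: 29.48
eef_pos: [610.8, 85.5, 301.5]
tcp_rot: [-3.141, -0.0, -0.634]
ft_force: [0.2, 0.1, 0.1]
opening: 0.852
grip_force: 0.0
```

Call:
{"method": "move_arm", "body": {"commands": [[[0,0,-0.6],0,0.7],[[0,0,-0.6],0,0.7],[[0,0,0],0,0.7],[[0,0,0],0,0.7]]}}

```text
t: 29.82
eef_pos: [610.6, 84.2, 265.8]
tcp_rot: [3.141, 0.001, -0.636]
ft_force: [0.5, -0.1, -0.1]
opening: 0.851
grip_force: 0.0
```

Call:
{"method": "move_arm", "body": {"commands": [[[0,0,-0.6],0,0.7],[[0,0,-0.6],0,0.7],[[0,0,-0.6],0,0.7],[[0,0,-0.5],0,0.7],[[0,0,0],0,0.7],[[0,0,0],0,-1],[[0,0,0],0,-1],[[0,0,0],0,-1],[[0,0,0],0,-1],[[0,0,0],0,-1],[[0,0,0],0,-1],[[0,0,0],0,-1]]}}

```text
t: 30.82
eef_pos: [610.6, 84.1, 197.4]
tcp_rot: [-3.141, -0.001, -0.636]
ft_force: [-1.9, -0.1, 6.0]
opening: 0.537
grip_force: 30.0
```

Call:
{"method": "move_arm", "body": {"commands": [[[0,0,0.5],0,-1],[[0,0,0.9],0,-1],[[0,0,0.9],0,-1],[[0,0,0.9],0,-1],[[0,0,0.9],0,-1],[[0,0,0.8],0,-1],[[-0.37,-0.59,0],0.2,-1],[[-0.37,-0.59,0],0.2,-1],[[-0.37,-0.59,0],0.2,-1],[[-0.37,-0.59,0],0.2,-1],[[-0.37,-0.59,0],0.2,-1],[[-0.37,-0.59,0],0.2,-1],[[-0.37,-0.59,0],0,-1],[[-0.37,-0.59,0],0,-1],[[-0.37,-0.59,0],0,-1],[[-0.37,-0.59,0],0,-1],[[-0.4,-0.59,0],0,-1],[[-0.4,-0.59,0],0,-1],[[0,0,0],0,-1],[[0,0,0],0,-1]]}}

```text
t: 32.48
eef_pos: [475.2, -128.8, 343.7]
tcp_rot: [3.142, -0.0, -0.542]
ft_force: [0.3, 0.4, -1.1]
opening: 0.547
grip_force: 30.0
```

```bash
python3 look.py t3 100
python3 - <<'E'
from h import *
import pickle
c=pickle.load(open("t3.pkl","rb"))["wrist"]
print(proj(c,[475.4,-128.6,96]), [proj(c,[475.4-.857*0+34*np.cos(-.54),-128.6+34*np.sin(-.54),96])])
E
```

```text
32.4833 [ 475.2 -128.8  343.7] [ 3.142 -0.    -0.542] 0.547
[320.0942686  209.73998588] [array([320.05778739, 168.845231  ])]
```

View pics/t3.png

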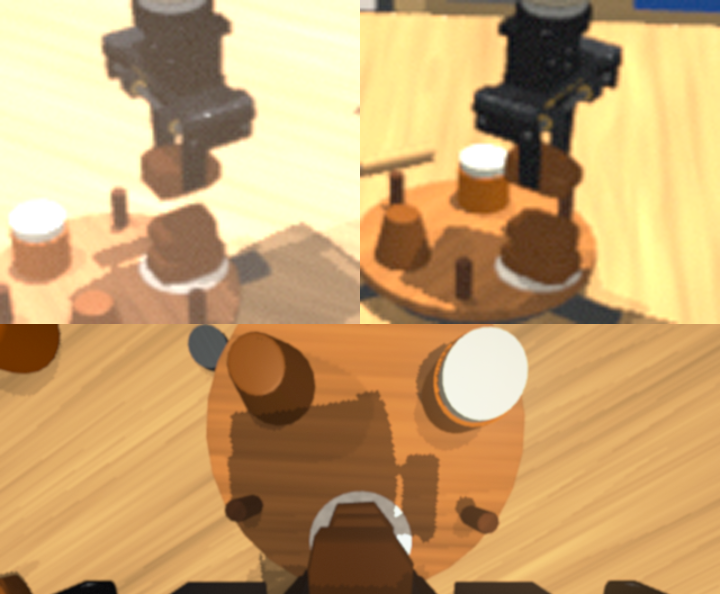

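The tower is square on the place, and the wedge is held with its thick end pointing inward as intended. I'll lower it.

Call:
{"method": "move_arm", "body": {"commands": [[[0,0,-0.4],0,-1],[[0,0,-0.4],0,-1],[[0,0,-0.4],0,-1],[[0,0,-0.25],0,-1],[[0,0,-0.1],0,-1],[[0,0,-0.05],0,-1],[[0,0,0],0,-1],[[0,0,0],0,-1]]}}

```text
t: 33.3
eef_pos: [475.7, -128.2, 295.9]
tcp_rot: [3.142, -0.001, -0.539]
ft_force: [0.4, 0.1, -1.0]
opening: 0.544
grip_force: 30.0
```

Call:
{"method": "move_arm", "body": {"commands": [[[0,0,-0.04],0,-1],[[0,0,0],0,-1],[[0,0,0],0,-1]]}}

```text
t: 33.55
eef_pos: [475.5, -128.3, 294.6]
tcp_rot: [3.142, -0.0, -0.54]
ft_force: [-0.6, 0.3, -1.1]
opening: 0.544
grip_force: 30.0
```

Call:
{"method": "move_arm", "body": {"commands": [[[0,0,-0.03],0,-1],[[0,0,0],0,-1],[[0,0,0],0,-1]]}}

```text
t: 33.8
eef_pos: [475.5, -128.3, 293.5]
tcp_rot: [3.142, -0.0, -0.54]
ft_force: [1.1, 0.3, -1.3]
opening: 0.55
grip_force: 30.0
```

Call:
{"method": "move_arm", "body": {"commands": [[[0,0,0],0,0.2],[[0,0,0],0,0.6],[[0,0,0],0,0.7],[[0,0,0],0,0.7],[[0,0,0.3],0,0.7],[[0,0,0.7],0,0.7],[[0,0,1],0,0.7],[[0.255,0.94,0],1,0.7],[[0.255,0.94,0],1,0.7],[[0.255,0.94,0],1,0.7],[[0.255,0.94,0],0,0.7],[[0.255,0.94,0],0,0.7],[[0.255,0.94,0],0,0.7],[[0.255,0.94,0],0,0.7],[[0.255,0.94,0],0,0.7],[[0.255,0.94,0],0,0.7],[[0.255,0.94,0],0,0.7],[[0.255,0.94,0],0,0.7],[[0.255,0.94,0],0,0.7],[[0.255,0.94,0],0,0.7]]}}

```text
t: 35.47
eef_pos: [575.1, 239.9, 354.3]
tcp_rot: [-3.142, -0.0, -0.299]
ft_force: [1.3, 0.2, -0.2]
opening: 0.851
grip_force: 0.0
```

Call:
{"method": "move_arm", "body": {"commands": [[[0,0,0],0,0.7],[[0,0,0],0,0.7]]}}

```text
t: 35.63
eef_pos: [574.8, 239.5, 353.7]
tcp_rot: [3.141, 0.0, -0.297]
ft_force: [-0.7, -0.8, 0.5]
opening: 0.848
grip_force: 0.0
```

Run:
```python
from fit import *
s=env.state();print(s["eef_pos"],s["tcp_rot"])
c=read_camera("wrist")
print([(np.round(d["at"]),round(d["confidence"],2),ray(c,d["at"],26)[:2].round()) for n in("undercut_mid","slab_mid","wedge_b_mid") for d in search_frame(n,c)])
q=contour(c,[599,231,18]);u=q.mean(0);p=ray(c,u,20)[:2];print(len(q),u,p)
for th in(-.3,2.84):
    b,_=fit("wedge_b",[c],p,th0=[th,th-.4,th+.4]);print(b[0],b[1].round(2))
```

```text
[574.80071508 239.52929503 353.69324613] [ 3.14144874e+00  1.37422222e-05 -2.97431435e-01]
[(array([166., 132.]), 0.46, array([681., 376.])), (array([335., 198.]), 0.76, array([561., 227.]))]
178 [333.62359551 196.64606742] [561.1090616  228.05804085]
12.20650923811609 [ 5.6037e+02  2.2878e+02 -2.4000e-01  5.8000e-01  8.5000e-01  6.6000e-01
  5.8000e-01  0.0000e+00  0.0000e+00  1.4100e+00]
7.491796095217668 [558.6  229.14   2.91   0.71   0.67   0.64   0.82  -0.     0.     0.82]
```

Call:
{"method": "move_arm", "body": {"commands": [[[-0.24,-0.18,-0.5],0.4,0.7],[[-0.24,-0.18,-0.8],0.3,0.7],[[0,0,-0.8],0,0.7],[[0,0,-0.8],0,0.7],[[0,0,-0.8],0,0.7],[[0,0,-0.5],0,0.7],[[0,0,0],0,0.7],[[0,0,0],0,0.7]]}}

```text
t: 36.5
eef_pos: [560.7, 226.9, 227.5]
tcp_rot: [3.141, 0.001, -0.245]
ft_force: [0.2, 0.2, 0.6]
opening: 0.848
grip_force: 0.0
```

Call:
{"method": "move_arm", "body": {"commands": [[[0,0,-0.5],0,0.7],[[0,0,-0.4],0,0.7],[[0,0,0],0,0.7],[[0,0,0],0,-1],[[0,0,0],0,-1],[[0,0,0],0,-1],[[0,0,0],0,-1],[[0,0,0],0,-1],[[0,0,0],0,-1],[[0,0,0],0,-1]]}}

```text
t: 37.33
eef_pos: [560.6, 227.6, 200.8]
tcp_rot: [-3.141, -0.0, -0.244]
ft_force: [-0.3, 0.0, 3.9]
opening: 0.503
grip_force: 29.9
```

Call:
{"method": "move_arm", "body": {"commands": [[[0,0,0],0,-0.02],[[0,0,0],0,-0.02],[[0,0,0],0,-0.02]]}}

```text
t: 37.58
eef_pos: [560.6, 227.6, 200.8]
tcp_rot: [-3.141, -0.0, -0.244]
ft_force: [-0.1, -0.2, 4.0]
opening: 0.502
grip_force: 29.9
```

Call:
{"method": "move_arm", "body": {"commands": [[[0,0,0],0,0.0],[[0,0,0],0,0.0],[[0,0,0],0,0.0]]}}

```text
t: 37.83
eef_pos: [560.6, 227.6, 200.8]
tcp_rot: [-3.141, -0.0, -0.244]
ft_force: [-1.3, -0.6, 5.6]
opening: 0.503
grip_force: 22.8
```

Call:
{"method": "move_arm", "body": {"commands": [[[0,0,0],0,0.004],[[0,0,0],0,0.004],[[0,0,0],0,0.004]]}}

```text
t: 38.08
eef_pos: [560.6, 227.6, 200.8]
tcp_rot: [-3.141, -0.0, -0.244]
ft_force: [-0.7, 0.1, 6.2]
opening: 0.506
grip_force: 14.4
```

Call:
{"method": "move_arm", "body": {"commands": [[[0,0,0],0,0.006],[[0,0,0],0,0.006],[[0,0,0],0,0.006]]}}

```text
t: 38.33
eef_pos: [560.6, 227.6, 200.8]
tcp_rot: [-3.141, -0.0, -0.244]
ft_force: [-0.2, 0.5, 5.7]
opening: 0.506
grip_force: 10.5
```

Call:
{"method": "move_arm", "body": {"commands": [[[0,0,0],0,-1],[[0,0,0],0,-1],[[0,0,0.5],0,-1],[[0,0,0.9],0,-1],[[0,0,0.9],0,-1],[[0,0,0.9],0,-1],[[0,0,0.9],0,-1],[[0,0,0.9],0,-1],[[0,0,0.7],0,-1],[[0,0,0],0,-1]]}}

```text
t: 39.17
eef_pos: [560.8, 227.7, 375.5]
tcp_rot: [-3.139, -0.005, -0.243]
ft_force: [0.7, 0.2, -1.4]
opening: 0.505
grip_force: 29.9
```

Call:
{"method": "move_arm", "body": {"commands": [[[-0.178,-0.741,0],-0.5,-1],[[-0.178,-0.741,0],-0.5,-1],[[-0.178,-0.741,0],-0.5,-1],[[-0.178,-0.741,0],-0.5,-1],[[-0.178,-0.741,0],-0.5,-1],[[-0.178,-0.741,0],-0.5,-1],[[-0.178,-0.741,0],-0.5,-1],[[-0.178,-0.741,0],-0.2,-1],[[-0.178,-0.741,0],0,-1],[[-0.178,-0.741,0],0,-1],[[-0.178,-0.741,0],0,-1],[[-0.178,-0.741,0],0,-1],[[-0.178,-0.741,0],0,-1],[[-0.178,-0.741,0],0,-1],[[-0.178,-0.741,0],0,-1],[[-0.178,-0.741,0],0,-1],[[0,0,0],0,-1],[[0,0,0],0,-1],[[0,0,0],0,-1]]}}

```text
t: 40.75
eef_pos: [475.1, -127.9, 370.8]
tcp_rot: [3.141, 0.001, -0.54]
ft_force: [-0.5, 0.1, -0.9]
opening: 0.499
grip_force: 29.9
```

```bash
python3 look.py t4 125
```

```text
40.75 [ 475.1 -127.9  370.8] [ 3.141e+00  1.000e-03 -5.400e-01] 0.499
```

View pics/t4.png

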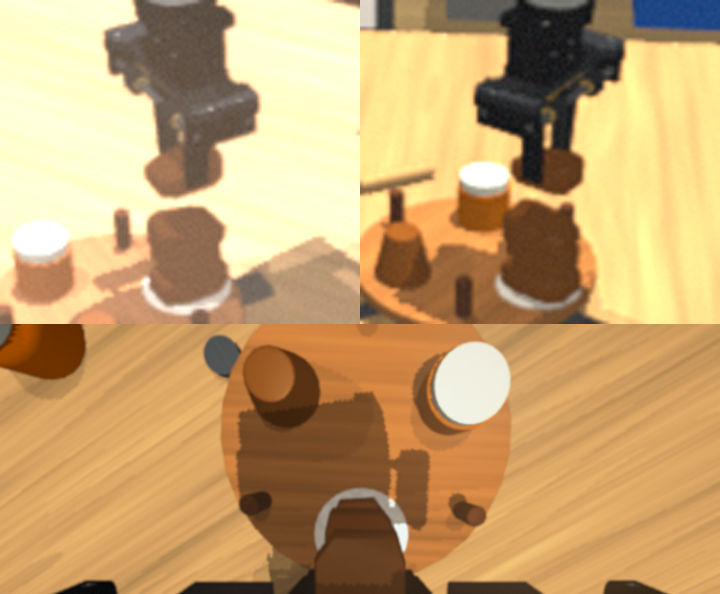

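The three-piece tower stands straight, and wedge_b is held level above it. I'll lower it close, then set it down with a light grip.

Call:
{"method": "move_arm", "body": {"commands": [[[0.01,-0.015,-0.3],0,-1],[[0,0,-0.4],0,-1],[[0,0,-0.3],0,-1],[[0,0,-0.2],0,-1],[[0,0,-0.05],0,-1],[[0,0,0],0,-1],[[0,0,0],0,-0.005],[[0,0,0],0,-0.005],[[0,0,0],0,-0.005]]}}

```text
t: 41.65
eef_pos: [475.5, -128.6, 334.4]
tcp_rot: [-3.142, -0.001, -0.54]
ft_force: [0.1, -0.2, -1.8]
opening: 0.499
grip_force: 29.9
```

Call:
{"method": "move_arm", "body": {"commands": [[[0,0,0],0,0.003],[[0,0,0],0,0.005],[[0,0,0],0,0.005],[[0,0,0],0,0.005]]}}

```text
t: 41.98
eef_pos: [475.4, -128.6, 334.0]
tcp_rot: [3.142, -0.0, -0.54]
ft_force: [-0.1, 0.0, -0.9]
opening: 0.501
grip_force: 29.9
```

Call:
{"method": "move_arm", "body": {"commands": [[[0,0,0],0,0.007],[[0,0,0],0,0.007],[[0,0,0],0,0.007]]}}

```text
t: 42.23
eef_pos: [475.4, -128.6, 334.0]
tcp_rot: [3.141, 0.0, -0.54]
ft_force: [-0.4, 0.5, -1.1]
opening: 0.503
grip_force: 9.1
```

Call:
{"method": "move_arm", "body": {"commands": [[[0,0,0],0,0.009],[[0,0,0],0,0.009],[[0,0,0],0,0.009]]}}

```text
t: 42.48
eef_pos: [475.4, -128.6, 333.9]
tcp_rot: [3.141, 0.0, -0.54]
ft_force: [-0.3, -0.0, -1.6]
opening: 0.504
grip_force: 5.8
```

Call:
{"method": "move_arm", "body": {"commands": [[[0,0,-0.03],0,0.009],[[0,0,-0.03],0,0.009],[[0,0,-0.03],0,0.009],[[0,0,-0.03],0,0.009],[[0,0,-0.03],0,0.009],[[0,0,0],0,0.009]]}}

```text
t: 42.98
eef_pos: [475.4, -128.6, 329.3]
tcp_rot: [3.141, 0.0, -0.54]
ft_force: [-0.1, 0.1, -0.6]
opening: 0.506
grip_force: 3.3
```

Call:
{"method": "move_arm", "body": {"commands": [[[0,0,-0.03],0,0.009],[[0,0,-0.03],0,0.009],[[0,0,0],0,0.009]]}}

```text
t: 43.23
eef_pos: [475.4, -128.6, 327.5]
tcp_rot: [3.141, 0.0, -0.54]
ft_force: [0.1, 0.2, -1.4]
opening: 0.506
grip_force: 1.1
```

Call:
{"method": "move_arm", "body": {"commands": [[[0,0,-0.03],0,0.009],[[0,0,-0.03],0,0.009],[[0,0,-0.01],0,0.009],[[0,0,0],0,0.02],[[0,0,0],0,0.1],[[0,0,0],0,0.3],[[0,0,0],0,0.7],[[0,0,0],0,0.7],[[0,0,0.3],0,0.7],[[0,0,0.6],0,0.7],[[0,0,0.9],0,0.7],[[0,0,0.9],0,0.7],[[0,0,0],0,0.7],[[0,0,0],0,0.7]]}}

```text
t: 44.4
eef_pos: [475.3, -128.5, 408.1]
tcp_rot: [-3.141, -0.003, -0.539]
ft_force: [-0.9, -0.4, -0.0]
opening: 0.85
grip_force: 0.0
```

Run:
```python
from fit import *
import pickle
s=env.state();print(s["t"],s["eef_pos"])
C={n:read_camera(n) for n in("scene","side","wrist")};pickle.dump(C,open("end1.pkl","wb"))
old=pickle.load(open("t4.pkl","rb"))
for n in("scene","side"):
    c=C[n];im=c["image"].astype(float);ch=im[...,2]/im.sum(2)
    for z in range(40,175,10):
        u=proj(c,[475.4,-128.6,z]);r=int(round(u[1]));x=int(u[0])
        row=((ch[r]<.2)&(im[r].max(1)<130)&(im[r].max(1)>45));
        a=x
        while row[a-1] and a>x-40:a-=1
        b=x
        while row[b+1] and b<x+40:b+=1
        print(n,z,round(u[0],1),a,b,im[r,x].astype(int).tolist())
```

```text
44.4 [ 475.26217265 -128.46074452  408.13422014]
scene 40 308.8 308 308 [87, 61, 45]
scene 50 308.6 308 308 [81, 55, 38]
scene 60 308.5 308 308 [85, 61, 43]
scene 70 308.4 308 308 [86, 60, 42]
scene 80 308.3 308 308 [87, 62, 45]
scene 90 308.2 308 308 [85, 60, 42]
scene 100 308.1 308 308 [88, 63, 48]
scene 110 307.9 307 307 [87, 62, 46]
scene 120 307.8 307 307 [84, 58, 39]
scene 130 307.7 307 307 [96, 66, 47]
scene 140 307.6 307 307 [101, 68, 47]
scene 150 307.5 307 307 [101, 69, 48]
scene 160 307.3 307 307 [101, 70, 48]
scene 170 307.2 307 307 [217, 171, 126]
side 40 341.2 333 356 [56, 30, 12]
side 50 341.3 330 355 [53, 29, 10]
side 60 341.5 301 355 [55, 28, 10]
side 70 341.6 301 354 [54, 29, 9]
side 80 341.8 301 355 [54, 30, 11]
side 90 342.0 325 355 [54, 29, 12]
side 100 342.1 327 355 [55, 30, 13]
side 110 342.3 317 354 [55, 31, 10]
side 120 342.4 313 354 [54, 30, 10]
side 130 342.6 312 354 [55, 31, 12]
side 140 342.8 314 355 [70, 38, 12]
side 150 342.9 326 353 [71, 39, 12]
side 160 343.1 336 346 [78, 47, 22]
side 170 343.3 343 343 [173, 130, 78]<stdin>:7: RuntimeWarning: invalid value encountered in divide
```

Call:
{"method": "move_arm", "body": {"commands": [[[0.275,-0.174,0],1,0],[[0.275,-0.174,0],1,0],[[0.275,-0.174,0],1,0],[[0.275,-0.174,0],1,0],[[0.275,-0.174,0],1,0],[[0.275,-0.174,0],1,0],[[0.275,-0.174,0],1,0],[[0.275,-0.174,0],1,0],[[0.275,-0.174,0],1,0],[[0.275,-0.174,0],1,0],[[0.275,-0.174,0],1,0],[[0.275,-0.174,0],1,0],[[0.275,-0.174,0],1,0],[[0.275,-0.174,0],1,0],[[0.275,-0.174,0],1,0],[[0.275,-0.174,0],1,0],[[0.275,-0.174,0],1,0],[[0.275,-0.174,0],1,0],[[0.275,-0.174,0],1,0],[[0.275,-0.174,0],1,0]]}}

```text
t: 46.22
eef_pos: [640.9, -233.3, 404.9]
tcp_rot: [-3.139, 0.0, 1.064]
ft_force: [0.7, -0.1, 0.4]
opening: 0.502
grip_force: 0.0
```

Call:
{"method": "move_arm", "body": {"commands": [[[0,0,0],1,0],[[0,0,0],1,0],[[0,0,0],1,0],[[0,0,0],1,0],[[0,0,0],1,0],[[0,0,0],1,0],[[0,0,0],1,0],[[0,0,0],1,0],[[0,0,0],1,0],[[0,0,0],1,0],[[0,0,0],1,0],[[0,0,0],1,0],[[0,0,0],1,0],[[0,0,0],1,0],[[0,0,0],1,0],[[0,0,0],1,0],[[0,0,0],1,0],[[0,0,0],1,0],[[0,0,0],1,0],[[0,0,0],0,0]]}}

```text
t: 47.88
eef_pos: [640.5, -233.0, 405.1]
tcp_rot: [-3.141, -0.002, 2.584]
ft_force: [0.3, 0.4, 0.1]
opening: 0.499
grip_force: 0.0
```

Run:
```python
from fit import *
import pickle
s=env.state();print(s["t"],s["eef_pos"],s["tcp_rot"],s["joints"].round(2))
c=read_camera("wrist");pickle.dump(c,open("post.pkl","wb"))
for z in(160,150,128,96,66,40):print(z,proj(c,[475.4,-128.6,z]).round())
print([(np.round(d["at"]),round(d["confidence"],2),ray(c,d["at"],60)[:2].round()) for n in("wedge_b_mid","slab_mid","undercut_mid","disc","post_a") for d in search_frame(n,c)])
q=contour(c,[475.4,-128.6,140],r=110);print(len(q),q.min(0),q.max(0),cv2.minAreaRect(q.astype(np.float32)))
V=verts("wedge_b",[.7]*4)
```

```text
47.8833 [ 640.51489718 -233.04776545  405.09882089] [-3.14137967e+00 -2.25344547e-03  2.58399621e+00] [-0.45  0.57  1.41  0.    1.16 -1.46]
160 [321. -74.]
150 [321. -64.]
128 [321. -45.]
96 [321. -24.]
66 [321.  -8.]
40 [321.   3.]
[(array([580., 170.]), 0.74, array([782.,  30.])), (array([320.,   3.]), 0.47, array([ 481., -133.])), (array([316.,  32.]), 0.71, array([ 501., -150.])), (array([320.,  94.]), 0.54, array([ 554., -179.])), (array([318.,   6.]), 0.38, array([ 482., -136.])), (array([317.,  18.]), 0.67, array([ 491., -142.])), (array([304., 289.]), 0.33, array([ 742., -320.])), (array([313.,  93.]), 0.83, array([ 549., -185.])), (array([317.,  94.]), 0.79, array([ 553., -182.]))]
160 [294.   0.] [349.  40.] ((321.5, 20.0), (40.0, 55.0), 90.0)
```

Call:
{"method": "move_arm", "body": {"commands": [[[0,0,-0.7],0,0],[[0,0,-0.7],0,0],[[0,0,-0.7],0,0],[[0,0,-0.7],0,0],[[0,0,-0.6],0,0],[[0,0,-0.5],0,0],[[0,0,-0.5],0,0],[[0,0,-0.5],0,0],[[0,0,-0.5],0,0],[[0,0,0],0,0],[[0,0,0],0,-0.3],[[0,0,0],0,-0.4],[[0,0,0],0,-0.45],[[0,0,0],0,-0.45]]}}

```text
t: 49.35
eef_pos: [640.6, -233.0, 245.6]
tcp_rot: [3.141, 0.001, 2.58]
ft_force: [-0.4, -0.3, 0.2]
opening: 0.296
grip_force: 0.0
```

```bash
sed -i 's/-0.4\]/-0.45]/; s/,-0.4\])/,-0.45])/' arc.py
python3 - <<'E'
import numpy as np,json
# smooth slow arc -32deg, 2.13 rad, eased ends
phi=np.radians(-32);n=78;s=np.linspace(0,1,n+1);w=np.clip(np.minimum(np.arange(n)+1,n-np.arange(n))/12,.1,1);s=np.r_[0,np.cumsum(w)]/w.sum()
a=phi-2.13*s;p=110*np.c_[np.cos(a),np.sin(a)];cum=np.zeros(3);
rows=[]
for k in range(n):
    t=np.r_[(p[k+1]-p[0])/30,(a[k+1]-a[0])/.08];d=np.round(t-cum,2);cum+=d;rows.append([[*d[:2].tolist(),0],float(round(d[2],2)),-0.45])
for i in range(0,n,20):print(json.dumps(rows[i:i+20]))
E
```

```text
[[[-0.01, -0.01, 0], -0.04, -0.45], [[-0.01, -0.02, 0], -0.07, -0.45], [[-0.01, -0.02, 0], -0.1, -0.45], [[-0.02, -0.03, 0], -0.13, -0.45], [[-0.03, -0.04, 0], -0.16, -0.45], [[-0.03, -0.05, 0], -0.2, -0.45], [[-0.04, -0.06, 0], -0.23, -0.45], [[-0.05, -0.06, 0], -0.27, -0.45], [[-0.05, -0.07, 0], -0.3, -0.45], [[-0.07, -0.07, 0], -0.33, -0.45], [[-0.07, -0.08, 0], -0.36, -0.45], [[-0.08, -0.09, 0], -0.4, -0.45], [[-0.08, -0.08, 0], -0.4, -0.45], [[-0.08, -0.08, 0], -0.39, -0.45], [[-0.09, -0.08, 0], -0.4, -0.45], [[-0.09, -0.07, 0], -0.4, -0.45], [[-0.09, -0.07, 0], -0.39, -0.45], [[-0.1, -0.07, 0], -0.4, -0.45], [[-0.09, -0.07, 0], -0.4, -0.45], [[-0.1, -0.06, 0], -0.4, -0.45]]
[[[-0.1, -0.06, 0], -0.39, -0.45], [[-0.1, -0.06, 0], -0.4, -0.45], [[-0.11, -0.05, 0], -0.4, -0.45], [[-0.1, -0.05, 0], -0.39, -0.45], [[-0.11, -0.05, 0], -0.4, -0.45], [[-0.11, -0.04, 0], -0.4, -0.45], [[-0.11, -0.04, 0], -0.4, -0.45], [[-0.11, -0.03, 0], -0.39, -0.45], [[-0.11, -0.04, 0], -0.4, -0.45], [[-0.11, -0.02, 0], -0.4, -0.45], [[-0.12, -0.03, 0], -0.39, -0.45], [[-0.11, -0.02, 0], -0.4, -0.45], [
[... 832 characters left out ...]
-0.1, 0.07, 0], -0.4, -0.45], [[-0.09, 0.07, 0], -0.4, -0.45], [[-0.09, 0.08, 0], -0.39, -0.45]]
[[[-0.08, 0.07, 0], -0.4, -0.45], [[-0.09, 0.09, 0], -0.4, -0.45], [[-0.08, 0.08, 0], -0.4, -0.45], [[-0.08, 0.09, 0], -0.39, -0.45], [[-0.07, 0.08, 0], -0.4, -0.45], [[-0.08, 0.09, 0], -0.4, -0.45], [[-0.07, 0.1, 0], -0.39, -0.45], [[-0.06, 0.08, 0], -0.37, -0.45], [[-0.05, 0.09, 0], -0.33, -0.45], [[-0.05, 0.07, 0], -0.3, -0.45], [[-0.04, 0.07, 0], -0.26, -0.45], [[-0.03, 0.06, 0], -0.23, -0.45], [[-0.03, 0.05, 0], -0.2, -0.45], [[-0.02, 0.04, 0], -0.17, -0.45], [[-0.02, 0.03, 0], -0.13, -0.45], [[-0.01, 0.03, 0], -0.1, -0.45], [[-0.01, 0.02, 0], -0.07, -0.45], [[-0.01, 0.01, 0], -0.04, -0.45]]
```

Call:
{"method": "move_arm", "body": {"commands": [[[-0.01,-0.01,0],-0.04,-0.5],[[-0.01,-0.02,0],-0.07,-0.55],[[-0.01,-0.02,0],-0.1,-0.55],[[-0.02,-0.03,0],-0.13,-0.55],[[-0.03,-0.04,0],-0.16,-0.55],[[-0.03,-0.05,0],-0.2,-0.55],[[-0.04,-0.06,0],-0.23,-0.55],[[-0.05,-0.06,0],-0.27,-0.55],[[-0.05,-0.07,0],-0.3,-0.55],[[-0.07,-0.07,0],-0.33,-0.55],[[-0.07,-0.08,0],-0.36,-0.55],[[-0.08,-0.09,0],-0.4,-0.55],[[-0.08,-0.08,0],-0.4,-0.55],[[-0.08,-0.08,0],-0.39,-0.55],[[-0.09,-0.08,0],-0.4,-0.55],[[-0.09,-0.07,0],-0.4,-0.55],[[-0.09,-0.07,0],-0.39,-0.55],[[-0.1,-0.07,0],-0.4,-0.55],[[-0.09,-0.07,0],-0.4,-0.55],[[-0.1,-0.06,0],-0.4,-0.55]]}}

```text
t: 51.02
eef_pos: [604.6, -268.7, 244.6]
tcp_rot: [3.141, 0.001, 2.116]
ft_force: [2.4, -0.2, -0.4]
opening: 0.227
grip_force: 1.0
```

Call:
{"method": "move_arm", "body": {"commands": [[[-0.1,-0.06,0],-0.39,-0.55],[[-0.1,-0.06,0],-0.4,-0.55],[[-0.11,-0.05,0],-0.4,-0.55],[[-0.1,-0.05,0],-0.39,-0.55],[[-0.11,-0.05,0],-0.4,-0.55],[[-0.11,-0.04,0],-0.4,-0.55],[[-0.11,-0.04,0],-0.4,-0.55],[[-0.11,-0.03,0],-0.39,-0.55],[[-0.11,-0.04,0],-0.4,-0.55],[[-0.11,-0.02,0],-0.4,-0.55],[[-0.12,-0.03,0],-0.39,-0.55],[[-0.11,-0.02,0],-0.4,-0.55],[[-0.12,-0.02,0],-0.4,-0.55],[[-0.11,-0.01,0],-0.4,-0.55],[[-0.12,-0.01,0],-0.39,-0.55],[[-0.11,-0.01,0],-0.4,-0.55],[[-0.12,0,0],-0.4,-0.55],[[-0.12,0,0],-0.4,-0.55],[[-0.11,0,0],-0.39,-0.55],[[-0.12,0.01,0],-0.4,-0.55]]}}

```text
t: 52.68
eef_pos: [537.5, -284.6, 244.7]
tcp_rot: [3.141, 0.0, 1.48]
ft_force: [0.2, -0.2, -0.4]
opening: 0.226
grip_force: 0.2
```

Run:
```python
from h import *
s=env.state();print(s["t"],s["eef_pos"],s["tcp_rot"],s["ft_force"].round(1),s["joints"].round(2))
c=read_camera("scene")
print([(n,np.round(d["at"]),round(d["confidence"],2)) for n in("slab_mid","disc","wedge_a_mid") for d in search_frame(n,c)])
a=np.arctan2(s["eef_pos"][1]+175,s["eef_pos"][0]-547)+np.pi
p=[547+85*np.cos(a),-175+85*np.sin(a)];print(p,[proj(c,[*p,z]).round() for z in(40,100,155)])
```

```text
52.6833 [ 537.5357488 -284.5500242  244.6536964] [3.14124802e+00 2.78421797e-04 1.48036743e+00] [ 0.2 -0.2 -0.4] [-0.6   0.66  1.74 -0.    0.74 -0.5 ]
[('slab_mid', array([306., 188.]), 0.78), ('disc', array([275., 184.]), 0.95), ('disc', array([309., 186.]), 0.73), ('wedge_a_mid', array([306., 172.]), 0.71), ('wedge_a_mid', array([278., 187.]), 0.46)]
[np.float64(554.3160729541903), np.float64(-90.31543779100606)] [array([306., 188.]), array([305., 173.]), array([305., 157.])]
```

Halfway round, the tower stands where predicted, at about (306,180). I'll carry on.

Call:
{"method": "move_arm", "body": {"commands": [[[-0.11,0.01,0],-0.4,-0.55],[[-0.12,0.02,0],-0.39,-0.55],[[-0.12,0.02,0],-0.4,-0.55],[[-0.11,0.02,0],-0.4,-0.55],[[-0.11,0.02,0],-0.4,-0.55],[[-0.12,0.03,0],-0.39,-0.55],[[-0.11,0.04,0],-0.4,-0.55],[[-0.11,0.03,0],-0.4,-0.55],[[-0.11,0.05,0],-0.39,-0.55],[[-0.1,0.04,0],-0.4,-0.55],[[-0.11,0.05,0],-0.4,-0.55],[[-0.11,0.05,0],-0.4,-0.55],[[-0.1,0.05,0],-0.39,-0.55],[[-0.1,0.06,0],-0.4,-0.55],[[-0.1,0.06,0],-0.4,-0.55],[[-0.1,0.06,0],-0.39,-0.55],[[-0.09,0.07,0],-0.4,-0.55],[[-0.1,0.07,0],-0.4,-0.55],[[-0.09,0.07,0],-0.4,-0.55],[[-0.09,0.08,0],-0.39,-0.55]]}}

```text
t: 54.55
eef_pos: [474.5, -257.2, 244.5]
tcp_rot: [-3.141, 0.0, 0.847]
ft_force: [-0.8, 0.1, 1.0]
opening: 0.224
grip_force: 0.3
```

Call:
{"method": "move_arm", "body": {"commands": [[[-0.08,0.07,0],-0.4,-0.55],[[-0.09,0.09,0],-0.4,-0.55],[[-0.08,0.08,0],-0.4,-0.55],[[-0.08,0.09,0],-0.39,-0.55],[[-0.07,0.08,0],-0.4,-0.55],[[-0.08,0.09,0],-0.4,-0.55],[[-0.07,0.1,0],-0.39,-0.55],[[-0.06,0.08,0],-0.37,-0.55],[[-0.05,0.09,0],-0.33,-0.55],[[-0.05,0.07,0],-0.3,-0.55],[[-0.04,0.07,0],-0.26,-0.55],[[-0.03,0.06,0],-0.23,-0.55],[[-0.03,0.05,0],-0.2,-0.55],[[-0.02,0.04,0],-0.17,-0.55],[[0,0,0],0,-0.55],[[0,0,0],0,-0.55]]}}

```text
t: 55.88
eef_pos: [449.7, -225.5, 244.6]
tcp_rot: [3.141, 0.0, 0.478]
ft_force: [-0.5, 0.4, 0.6]
opening: 0.223
grip_force: 0.0
```

Call:
{"method": "move_arm", "body": {"commands": [[[0,0,0],0,-0.45],[[0,0,0],0,-0.4],[[0,0,0],0,-0.3],[[0,0,0],0,-0.2],[[0,0,0],0,-0.1],[[0,0,0],0,0],[[0,0,0],0,0],[[0,0,0],0,0],[[0,0,0],0,0],[[0,0,0],0,0],[[0,0,0],0,0],[[0,0,0],0,0]]}}

```text
t: 56.88
eef_pos: [449.6, -225.4, 244.6]
tcp_rot: [3.142, 0.0, 0.477]
ft_force: [0.0, 0.9, -0.4]
opening: 0.499
grip_force: 0.0
```

Call:
{"method": "move_arm", "body": {"commands": [[[0,0,0.3],0,0],[[0,0,0.6],0,0],[[0,0,0.8],0,0],[[0,0,0.8],0,0],[[0,0,0.8],0,0],[[0,0,0.8],0,0],[[0,0,0.8],0,0],[[0,0,0],0,0],[[0,0,0],0,0],[[0,0,0],0,0],[[0,0,0],0,0],[[0,0,0],0,0]]}}

```text
t: 57.88
eef_pos: [449.6, -225.5, 390.7]
tcp_rot: [-3.14, 0.001, 0.477]
ft_force: [-1.0, -0.1, -0.4]
opening: 0.501
grip_force: 0.0
```

Run:
```python
from h import *
s=env.state();print(s["t"],s["eef_pos"],s["tcp_rot"],s["ft_force"].round(1))
for n in("scene","side","wrist"):
    c=read_camera(n);save(c,"fin_%s.png"%n)
    print(n,[(t,np.round(d["at"]).tolist(),round(d["confidence"],2)) for t in("slab_mid","undercut_mid","wedge_a_mid","disc") for d in search_frame(t,c)])
    for a in(28,): print([proj(c,[547+85*np.cos(np.radians(a)),-175+85*np.sin(np.radians(a)),z]).round() for z in(40,53,81,110,137)])
    if n!="wrist":
        im=c["image"].astype(int)
        for z in range(40,180,12):
            u=proj(c,[547+75,-175+40,z]).astype(int);r=im[u[1],u[0]-28:u[0]+29:2];print(z,u,"".join("#" if v.max()<105+20*(n=="scene") and v.max()>25 else "." for v in r))
    else:
        m=((im.min(2)>140)&(im.max(2)-im.min(2)<45))
```

```text
57.8833 [ 449.58283118 -225.46513247  390.656785  ] [-3.14004495e+00  8.82759191e-04  4.77166283e-01] [-1.  -0.1 -0.4]
scene [('slab_mid', [282.0, 201.0], 0.48), ('slab_mid', [276.0, 172.0], 0.19), ('undercut_mid', [440.0, 188.0], 0.81), ('undercut_mid', [468.0, 198.0], 0.65), ('wedge_a_mid', [282.0, 186.0], 0.7), ('wedge_a_mid', [290.0, 179.0], 0.59), ('disc', [292.0, 183.0], 0.79)]
[array([281., 197.]), array([281., 194.]), array([280., 186.]), array([279., 178.]), array([278., 171.])]
40 [280 196] .........##########..........
52 [280 193] ..........#########..........
64 [280 190] ..........#########..........
76 [280 187] .........##########..........
88 [279 184] #........##########..........
100 [279 181] #.....#############..........
112 [279 177] ....###############..........
124 [278 174] ....######.......###......###
136 [278 171] ##########........##.#.######
148 [277 167] .##########........#...######
160 [277 164] ..#########........#.....###.
172 [277 160] ...########.......########...
side [('slab_mid', [295.0, 186.0], 0.55), ('slab_mid', [329.0, 183.0], 0.51), ('unde
[... 368 characters left out ...]
....####
64 [295 178] .........####################
76 [295 175] .........####################
88 [295 172] .........####################
100 [295 168] .........############.#######
112 [295 165] .........############...#####
124 [295 162] #........############...#####
136 [295 158] .........#......#####....####
148 [295 155] .......##................####
160 [295 152] ...................#.....####
172 [295 148] .............................
wrist [('slab_mid', [320.0, 27.0], 0.65), ('undercut_mid', [319.0, 14.0], 0.63), ('wedge_a_mid', [322.0, 4.0], 0.57), ('disc', [318.0, 94.0], 0.74)]
[array([319.,  -2.]), array([319.,  -8.]), array([319., -23.]), array([319., -42.]), array([319., -64.])]
```

Call:
{"method": "move_arm", "body": {"commands": [[[0,0,0],0,0],[[0,0,0],0,0],[[0,0,0],0,0],[[0,0,0],0,0],[[0,0,0],0,0],[[0,0,0],0,0],[[0,0,0],0,0],[[0,0,0],0,0],[[0,0,0],0,0],[[0,0,0],0,0],[[0,0,0],0,0],[[0,0,0],0,0]]}}

```text
t: 59.63
eef_pos: [449.6, -225.5, 391.6]
tcp_rot: [3.141, -0.0, 0.477]
ft_force: [-0.1, -0.4, -1.3]
opening: 0.498
grip_force: 0.0
```

```bash
python3 -c "
from cell import env
print(env.job_done())"
```

```text
the job is handed in; nothing more can be done
None
```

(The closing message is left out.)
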